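# Pit stop: swap the pack, load ballast, hang the bay guard

### The job

Get the race car ready for the next heat: squeeze the two yellow snap tabs of the battery cover inward to release it, lift it off and lay it tabs-up on the orange mat, then swap the packs, so that the blue charged pack ends seated in the car's battery bay and the black-and-red spent pack ends seated in the charging dock, and stand every brass ballast weight that is on the table in a slot of its own in the car's ballast tray. Only when all that is done, hang the aluminium guard frame on the two pins of the battery bay, both holes over the pins, lowered fully home onto the shoulders. Leave the loose wheels, tools, bottle and jar on the table where they are.

Things in the scene. Friction and masses are not known exactly. Their poses are not given: they have to be found in the camera images.
- bay (a point): floor centre of the fixed car's battery bay (dark deck, 50 mm over the table), x along the car, y to the ballast tray, z up. 104 x 55 mm inside: end walls at x +-52..58, 31 high, 40 wide; corner blocks at x +-33..47, y +-27.5..39.5, 12 high; catch posts with inward lips at x +-33..47, y +-32..42, 44 high; open at the sides for |x| < 33. At first it holds the spent pack under the cover
- pin_front (a point): tip of the steel guard pin at bay x = -75 mm, y = 0; the tip is 58 mm above the deck. Pin 8 mm across, its top 6 mm tapered to 3; it stands 24 mm above an orange shoulder (15 mm across) whose top is 34 mm above the deck
- pin_rear (a point): tip of the like pin at bay x = +75 mm, y = 0
- slot0 (a point): floor centre of the first slot of the car's aluminium ballast tray: three open slots in a row along the car, 43 x 43 mm inside, walls 3 thick and 7 high, floor level with the deck, centres 46 mm apart; row lies 80 mm from the bay's centre line. Axes as the bay's
- slot1 (a point): floor centre of the middle slot
- slot2 (a point): floor centre of the third slot
- dock_seat (a point): centre of the seat floor on top of the grey charging dock (fixed, 160 x 100 mm, seat 32 mm over the table), x along its length, z up. Same inside size and corner blocks as the bay (104 x 55 mm), end walls 12 high, no catches. The charged pack is seated here at the start
- mat_center (a point): centre of the flat orange mat, 160 (x) x 190 (y) mm, level with the table; cover goes here, with room beside it to park a pack
- cover_center (a point): centre of the grey snap cover (plate 120 x 56 x 4 mm), 15 mm above its underside, between the tabs; x along its length. Two yellow upright tabs at +-y, 30 mm wide, from 4 to 26 mm above the underside, outer faces 60 mm apart, 50 when squeezed; noses catch under the bay's lips until squeezed. Snapped on, the underside is 31 mm over the deck. Pinch both tabs, keep the squeeze, lift straight up
- tab_left (a joint): inward travel of the cover's +y tab, 0 (sprung out) to 0.005 m; 2.4 N to start, 6.4 N fully in, free of its lip beyond about 0.003
- tab_right (a joint): the same for the -y tab
- spent_center (a point): centre of the spent pack: black with a red band, 96 x 47 x 28 mm, 0.2 kg, x along its length, z up (may be turned end for end)
- charged_center (a point): centre of the charged pack: blue with a white band, same size and mass, same axes
- frame_grip (a point): centre of the blue grip rib (50 long, 16 wide, 24 high) of the aluminium guard frame, plate 190 x 40 x 6 mm; this point lies 18 mm above the plate's underside. x along its length, z up. A 12 mm hole goes through each end, 75 mm from the middle along x; either way round will do. Home on the shoulders, this point is 52 mm above the deck
- weight0_center (a point): centre of a brass ballast weight: disc 36 mm across and 9 high with an upright black knob on top, 18 across; 26 high in all, 0.09 kg; grip the knob (None when it is not there)
- weight1_center (a point): centre of a brass ballast weight: disc 36 mm across and 9 high with an upright black knob on top, 18 across; 26 high in all, 0.09 kg; grip the knob (None when it is not there)
- weight2_center (a point): centre of a brass ballast weight: disc 36 mm across and 9 high with an upright black knob on top, 18 across; 26 high in all, 0.09 kg; grip the knob (None when it is not there)
- spare_wheel_a: spare rubber wheel 64 mm across, 26 high, lying flat; bystander, leave it alone
- spare_wheel_b: spare rubber wheel 64 mm across, 26 high, lying flat; bystander, leave it alone
- driver: screwdriver with orange handle, 150 long, lying; bystander, leave it alone
- oil: small oil bottle with red cap, 36 across, 90 high; bystander, leave it alone
- grease: white jar with black lid, 52 across, 50 high; bystander, leave it alone
- wrench: wrench, 150 long, lying; bystander, leave it alone
Mind the look-alikes: they are no part of the job. What is shaped like the part that bears spent_center but turquoise is not meant. What is shaped like the part that bears cover_center but pink is not meant.

How it is judged:
By the outcome, as a careful person would: the job done as asked, in the order asked, and still so for the second after the job is handed in, with the robot touching nothing.
Of weight0, weight1, weight2 only 1 to 3 are there at a start; the rules pass over those that are not, and their reading is None.
At some moment in a run one of frame, weight0, weight1, weight2 may be knocked a few centimetres aside while the robot is not near it.
It also fails if it takes over 210 s, if anything falls off the work surface, if the arm or the gripper's body presses on something with over 40 N, if the wrist force passes 120 N, or if a joint passes its speed limit or range.

### The arm

A 6-joint arm with a two-finger parallel gripper is mounted at the origin on the work surface. World frame = base frame: x ahead of the robot, y to its left, z up, the work surface at z = 0. Lengths are in m, angles in degrees, forces in N, time in s.
With the tool pointing down it reaches from about 0.25 to 0.725 m from the base axis. Payload 9.7 kg.
Tool frame: the origin (TCP) lies at the very end of the fingers, on their centre line; the grasp point (between the pads) lies 19 mm behind it (bot.grip_point_offset is the z of the grasp point in the tool frame, in m); z points along the fingers, x is the direction in which the jaws open and shut, and the axes are right-handed (so a half turn about z gives the same grasp; the last joint's range is limited). The gripper opens to 85 mm and grips with 20 to 120 N. Pads are 22 mm wide; open, the fingers measure 114 mm over their backs; the gripper's body (76 mm by 85 mm) begins 54 mm behind the grasp point. The pads swing forward as they close: fully open they stand 13 mm farther back than shut.
Start: joints at [74.313, 4.979, 10.078, 95.1, 0, 90], TCP at [0.149, 0.53, 0.231] pointing down, gripper open.
Joint ranges: [-179.16, 179.16], [-48.56, 103.87], [-65.8, 70.77], [-126.05, 130.52], [-82.76, 87.17], [-180, 180]. Speed limits (degrees/s): [127.2, 127.2, 147.25, 180, 180, 180].

### API

Orientations are given as [roll, pitch, yaw] about the fixed x, y, z axes, in that order (R = Rz(yaw) Ry(pitch) Rx(roll)).
In Python, from workcell import get_obs, viewer, job_done, bot gives the robot as it stands.
- The arm moves only by the shell command python3 -m handwheel 'ROWS' [FORCE]. ROWS is JSON, a list of rows, each a list of 5 numbers: the closure, from 0 (fully open) to 1 (shut), then the shift along the world's x, y, z in m, then the turn about the world's z in degrees. A call has 1 to 5 rows; each row is the pose to reach, as a shift and turn from the pose measured when the call began; what a row does not reach only later rows make up. A row lasts 1/10 s, in which the tool goes at most 50 mm and 8.59 degrees, less where a joint would pass 70% of its speed; a pose out of reach is approached as far as the arm can. A call with a gripper value outside its range is refused whole. The fingers move at their own pace and stop on an object; FORCE is the grip in N (left out, the last holds). Time passes only in rows, so rows that repeat a pose let the fingers close. It gives the time, the measured TCP pose, the force and the opening at its end, in the units of the state.
- get_obs(): the state, without advancing time (a new reading comes with each control period).
- viewer.camera(name): name is "scene" or "top"; returns a dict with "color" (400x640x3 uint8, blue, green, red), "K" (3x3 intrinsics, pixels), "origin" and "orientation" of the camera in the world. Camera axes: x right, y down, z forward; pixel columns grow to the right and rows downward; lengths in m; the calibration is good to about 2 mm. A picture is of the moment at which its call begins. There is no depth.
- job_done(): hands the job in, once; it reports no verdict.
The state is a dict: "time": time; "q": joint angles; "qd": joint speeds; "joint_efforts": joint torques, N m; "ee_pos": TCP position; "tcp_rot": TCP orientation; "wrist_force": force on the tool from outside, world axes, zero at the start; "torque": the same for the moment, N m; "opening": finger opening in m.
Only numpy, scipy, OpenCV 4.12 (cv2) and the standard library are available. Lean on these libraries where they do the work, as an engineer would, in place of code of your own. Each camera call takes 0.05 s, during which the arm holds its last target.

## Working session

There is one attempt and no reset: what is moved stays moved. The work goes in short steps, Python scripts to look and compute and a shell command to move; the robot and the scene stay as the last step left them, time stands still between calls to the robot, and variables do not carry over. Pictures are saved under pics/ and viewed, and the job is handed in when it is done.

```bash
ls; mkdir -p pics; python3 - <<'E'
from workcell import get_obs, viewer, bot
import cv2
print(get_obs()); print(bot.grip_point_offset)
for n in("scene","top"):
    c=viewer.camera(n); cv2.imwrite(f"pics/{n}0.png",c["color"]); print(n,c["K"],c["origin"],c["orientation"])
E
```

```text
pics
{'time': 0.0, 'q': array([7.43136880e+01, 5.01458112e+00, 1.00353319e+01, 9.50972649e+01,
       1.60912116e-04, 8.99993434e+01]), 'qd': array([-0.04677403, -0.0803556 ,  0.00243951,  0.01871547,  0.14359814,
        0.01530102]), 'joint_efforts': array([ 7.18933297e-04, -5.20392609e+01,  4.64797461e+01,  1.65958417e-02,
        4.09436188e-05,  4.04824164e-05]), 'ee_pos': array([0.1486482 , 0.52932115, 0.23055751]), 'tcp_rot': array([-1.79999838e+02,  7.65140552e-02,  7.43143446e+01]), 'wrist_force': array([-0.28919389,  0.28619526,  0.56126085]), 'torque': array([-0.07428239, -0.03254853, -0.01956564]), 'opening': 0.0851224991196959}
-0.0187
scene [[397.32134835   0.         321.28795631]
 [  0.         397.32134835 200.20781511]
 [  0.           0.           1.        ]] [ 1.08160622 -0.77576038  0.85779465] [-129.73793092    1.26400591   34.24583457]
top [[480.71237852   0.         317.62222922]
 [  0.         480.71237852 187.61921052]
 [  0.           0.           1.        ]] [ 0.40955921 -0.01272723  1.50721792] [-173.98057262   -0.94204459  -88.84207165]
```

View pics/top0.png

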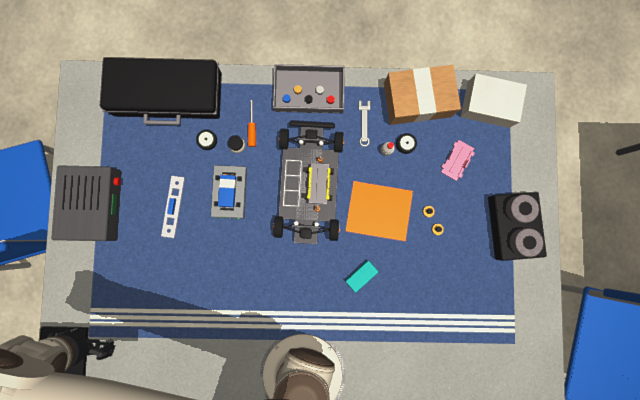

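View pics/scene0.png

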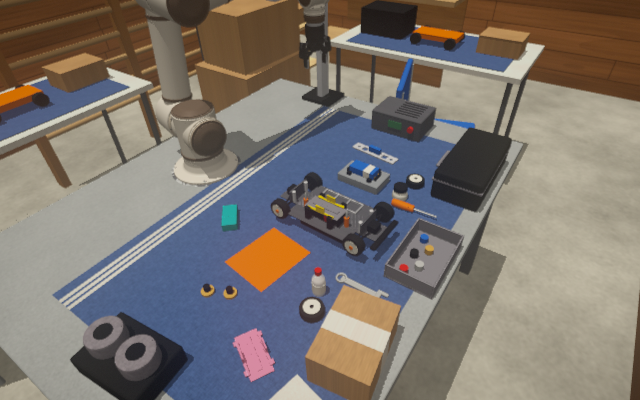

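The top view shows the car at about (308,183), the dock (228,192), the frame (173,207), the mat (380,211) and two weights at (429,211) and (438,229). Next I'll zoom in.

```bash
cat > h.py <<'E'
import numpy as np, cv2
from scipy.spatial.transform import Rotation as R
from workcell import get_obs, viewer, bot
def cam(n): return viewer.camera(n)
def p2w(c,u,v,z):
    M=R.from_euler('xyz',c["orientation"],degrees=True).as_matrix()
    d=M@np.linalg.inv(c["K"])@np.array([u,v,1.]); o=np.array(c["origin"])
    return o+d*(z-o[2])/d[2]
def w2p(c,p):
    M=R.from_euler('xyz',c["orientation"],degrees=True).as_matrix()
    q=c["K"]@(M.T@(np.array(p)-c["origin"])); return q[:2]/q[2]
def crop(n,x0,y0,x1,y1,s,fn,pts=()):
    c=cam(n); im=c["color"][y0:y1,x0:x1]; im=cv2.resize(im,None,fx=s,fy=s,interpolation=cv2.INTER_CUBIC)
    for p in pts:
        q=(w2p(c,p)-[x0,y0]+.5)*s; cv2.circle(im,tuple(int(a) for a in q),2,(255,0,255),-1)
    cv2.imwrite("pics/"+fn,im); return c
E
python3 - <<'E'
from h import *
c=crop("top",270,120,350,245,4.8,"a1.png")
crop("top",150,150,250,245,6,"a2.png")
crop("top",340,170,450,250,7,"a3.png")
print(p2w(c,302,370,0))
E
```

```text
[0.01231681 0.00181152 0.        ]
```

View pics/a1.png

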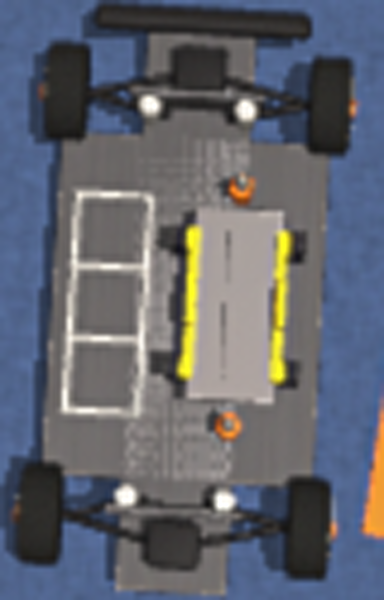

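View pics/a2.png

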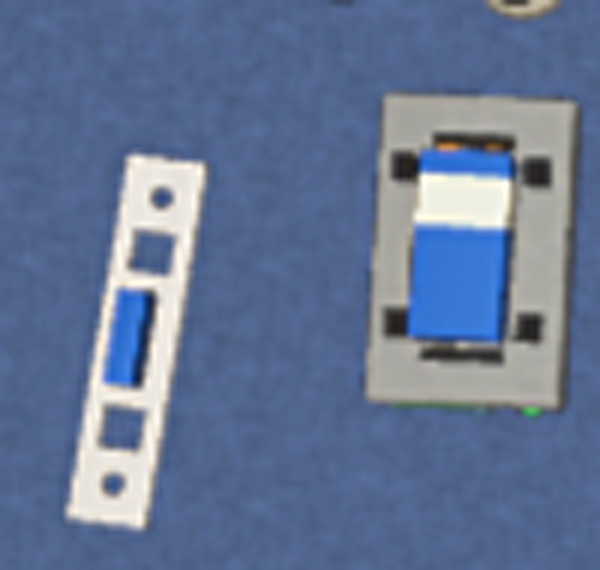

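View pics/a3.png

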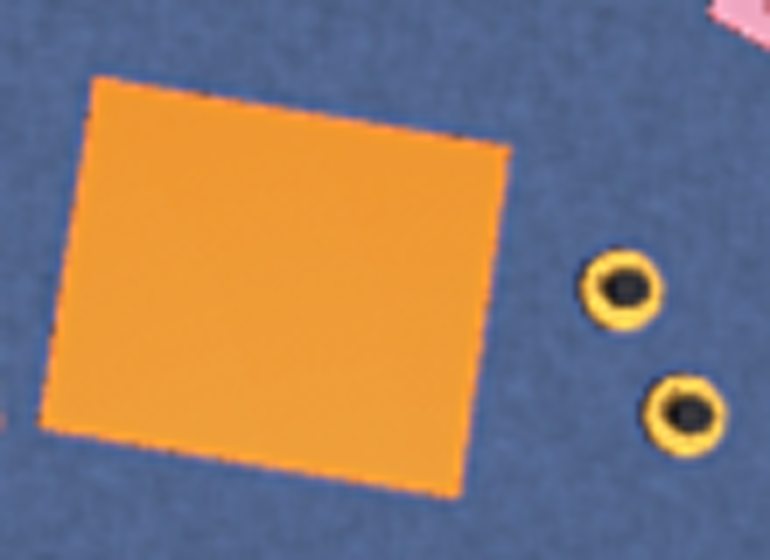

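```bash
python3 - <<'E'
from h import *
c=cam("top")
def m(name,pts,z,x0,y0,s):
    P=np.array([p2w(c,(a+.5)/s-.5+x0,(b+.5)/s-.5+y0,z) for a,b in pts])
    ctr=P.mean(0); print(name,ctr.round(4)*1000, end=' ')
    if len(P)==4:
        L=[np.linalg.norm(P[i]-P[(i+1)%4])*1e3 for i in range(4)]
        d=(P[0]+P[1]-P[2]-P[3])
        print('sides',np.round(L),'yaw long',np.degrees(np.arctan2(d[1],d[0])).round(2))
    elif len(P)==2:
        d=P[0]-P[1]; print('len',np.linalg.norm(d)*1e3,np.degrees(np.arctan2(d[1],d[0])).round(2))
    else: print()
A=(270,120,4.8);B=(150,150,6);C=(340,170,7)
m('cover',[(200,208),(285,212),(271,402),(188,396)],.085,*A)
m('pins',[(242,188),(228,426)],.084,*A)
m('tray',[(75,191),(153,195),(140,413),(62,410)],.057,*A)
m('dock',[(385,94),(578,101),(563,410),(367,402)],.032,*B)
m('chg',[(420,150),(513,153),(503,342),(409,337)],.060,*B)
m('frame',[(129,153),(206,161),(147,530),(67,517)],.006,*B)
m('holes',[(161,197),(113,485)],.004,*B)
m('mat',[(93,76),(512,146),(461,499),(38,430)],.001,*C)
m('w a',[(622,289)],.009,*C);m('w b',[(685,416)],.009,*C)
m('k a',[(626,288)],.026,*C);m('k b',[(690,414)],.026,*C)
E
```

```text
cover [574.  -36.2  85. ] sides [ 53. 119.  51. 118.] yaw long -2.77
pins [572.7 -35.7  84. ] len 148.99675665299313 -2.2
tray [577.   44.6  57. ] sides [ 50. 139.  49. 140.] yaw long -1.9
dock [547.9 240.   32. ] sides [ 99. 159. 100. 159.] yaw long -0.77
chg [548.  241.3  60. ] sides [47. 96. 47. 95.] yaw long -0.88
frame [500.7 416.3   6. ] sides [ 40. 193.  42. 191.] yaw long -6.39
holes [500.1 417.    4. ] len 151.16635649311888 -6.48
mat [ 500.7 -228.6    1. ] sides [192. 161. 191. 161.] yaw long -8.13
w a [ 502.5 -382.5    9. ] 
w b [ 446.5 -410.4    9. ] 
k a [ 501.9 -380.    26. ] 
k b [ 447.  -408.1   26. ]
```

```bash
python3 -m handwheel '[[0,0.03,-0.04,0,3],[0,0.06,-0.08,0,6],[0,0.09,-0.12,0,9],[0,0.12,-0.16,0,13.5],[0,0.15,-0.2,0,13.5]]' 30
```

```text
time: 0.8
ee_pos: [0.2993, 0.3278, 0.2311]
tcp_rot: [180.0, 0.0, 88.0]
wrist_force: [0.8, -0.0, -0.3]
opening: 0.0857
```

```bash
python3 - <<'E'
from h import *
c=crop("scene",260,160,410,260,5.3,"b1.png")
M=[573.3,-36];y=np.radians(-2.2)
def bay(x,y_,z):
    return [(M[0]+x*np.cos(y)-y_*np.sin(y))/1e3,(M[1]+x*np.sin(y)+y_*np.cos(y))/1e3,.05+z/1e3]
pts=[bay(-75,0,58),bay(75,0,58)]+[bay(a,b,35) for a in(-60,60) for b in(-28,28)]+[bay(a,80+b,7) for a in(-70.5,70.5) for b in(-24.5,24.5)]
crop("scene",260,160,410,260,5.3,"b1.png",pts)
crop("top",270,120,350,245,4.8,"b2.png",pts)
E
```

```text
(no output)
```

View pics/b1.png

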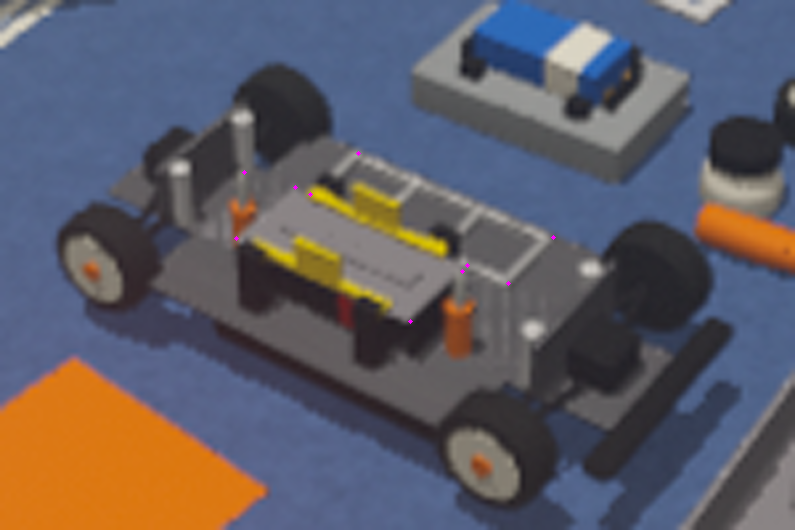

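View pics/b2.png

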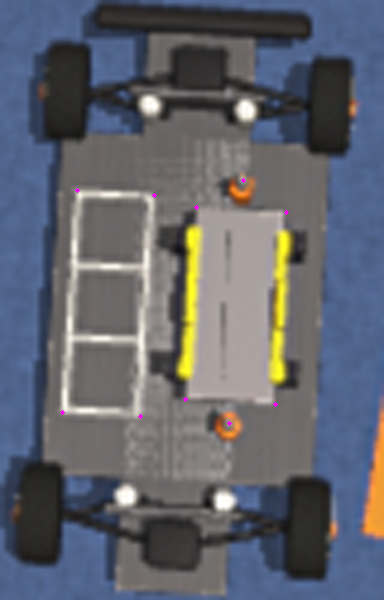

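```bash
python3 -m handwheel '[[0,0.028,-0.037,0,0],[0,0.056,-0.074,0,0],[0,0.084,-0.111,0,0],[0,0.112,-0.148,0,0],[0,0.14,-0.185,0,0]]' 30; python3 -m handwheel '[[0,0.028,-0.037,0,0],[0,0.056,-0.074,-0.02,0],[0,0.084,-0.111,-0.04,0],[0,0.112,-0.148,-0.06,0],[0,0.134,-0.179,-0.07,0]]' 30;
```

```text
time: 1.45
ee_pos: [0.4409, 0.1419, 0.2314]
tcp_rot: [179.9, -0.0, 87.6]
wrist_force: [0.5, 1.4, 0.8]
opening: 0.0856
time: 1.95
ee_pos: [0.5758, -0.0377, 0.1593]
tcp_rot: [-179.9, -0.0, 87.6]
wrist_force: [0.3, 1.4, -0.6]
opening: 0.0858
```

```bash
python3 -m handwheel '[[0,-0.0024,0.0016,-0.03,0.2],[0,-0.0024,0.0016,-0.06,0.2],[0,-0.0024,0.0016,-0.085,0.2],[0.2,-0.0024,0.0016,-0.085,0.2],[0.2,-0.0024,0.0016,-0.085,0.2]]' 30; python3 - <<'E'
from h import *
crop("scene",260,140,410,240,5.3,"b3.png")
E
```

```text
time: 2.45
ee_pos: [0.5735, -0.0352, 0.0746]
tcp_rot: [-179.9, -0.1, 87.9]
wrist_force: [0.3, 0.5, 0.6]
opening: 0.0683
```

View pics/b3.png

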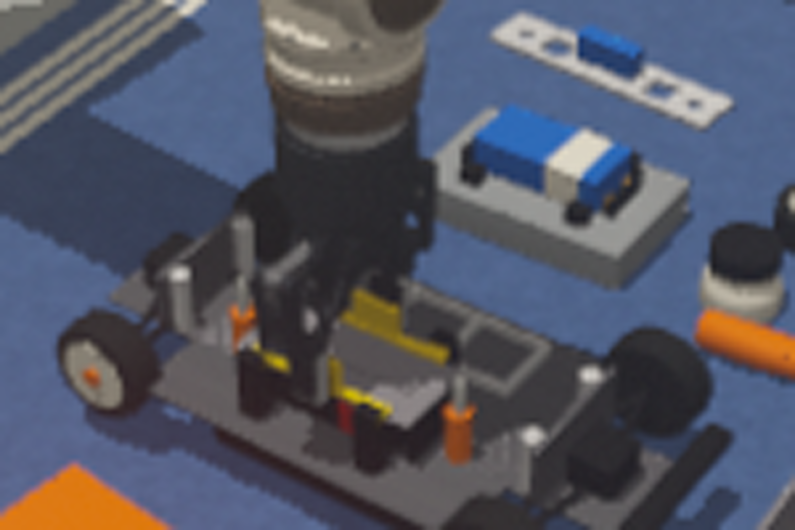

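The fingers straddle both tabs, so I'll squeeze.

```bash
python3 -m handwheel '[[0.35,0,0,0,0],[0.45,0,0,0,0],[0.6,0,0,0,0],[0.6,0,0,0,0],[0.6,0,0,0,0]]' 30;
```

```text
time: 3.0
ee_pos: [0.5751, -0.0351, 0.0778]
tcp_rot: [179.8, -0.1, 87.9]
wrist_force: [-0.8, 0.7, 7.7]
opening: 0.0547
```

```bash
python3 -m handwheel '[[0.7,-0.0015,0,0,0],[0.7,-0.0015,0,0,0],[0.7,-0.0015,0,0,0]]' 30;
```

```text
time: 3.3
ee_pos: [0.5736, -0.0351, 0.078]
tcp_rot: [179.8, -0.1, 87.9]
wrist_force: [-0.2, 0.1, -2.5]
opening: 0.0544
```

Stalled at 54.4 mm, so the fingertips are probably on the plate edges. I'll open, rise above the plate and squeeze again.

```bash
python3 -m handwheel '[[0.2,0,0,0,0],[0.2,0,0,0,0],[0.2,0,-0.001,0.009,0],[0.2,0,-0.001,0.009,0]]' 30;python3 -m handwheel '[[0.4,0,0,0,0],[0.45,0,0,0,0],[0.6,0,0,0,0],[0.6,0,0,0,0],[0.6,0,0,0,0]]' 30;
```

```text
time: 3.7
ee_pos: [0.5743, -0.0363, 0.0886]
tcp_rot: [179.7, -0.1, 87.9]
wrist_force: [-0.4, -0.5, 0.2]
opening: 0.0683
time: 4.2
ee_pos: [0.5748, -0.0364, 0.0901]
tcp_rot: [179.5, -0.1, 87.9]
wrist_force: [-1.9, -0.5, 9.3]
opening: 0.0483
```

```bash
python3 -m handwheel '[[0.7,0,0,0,0],[0.7,0,0,0,0],[0.7,0,0,0.005,0],[0.7,0,0,0.01,0],[0.7,0,0,0.015,0]]' 40;python3 -m handwheel '[[0.7,0,0,0.015,0],[0.7,0,0,0.03,0],[0.7,0,0,0.05,0],[0.7,0,0,0.07,0],[0.7,0,0,0.07,0]]';python3 - <<'E'
from h import *
crop("scene",260,100,410,240,4,"b4.png")
E
```

```text
time: 4.7
ee_pos: [0.5747, -0.0364, 0.1054]
tcp_rot: [179.6, -0.1, 87.9]
wrist_force: [-0.0, 0.2, -0.4]
opening: 0.0479
time: 5.2
ee_pos: [0.5761, -0.0365, 0.1796]
tcp_rot: [179.2, -0.0, 87.9]
wrist_force: [-0.2, -0.8, -0.2]
opening: 0.0479
```

View pics/b4.png

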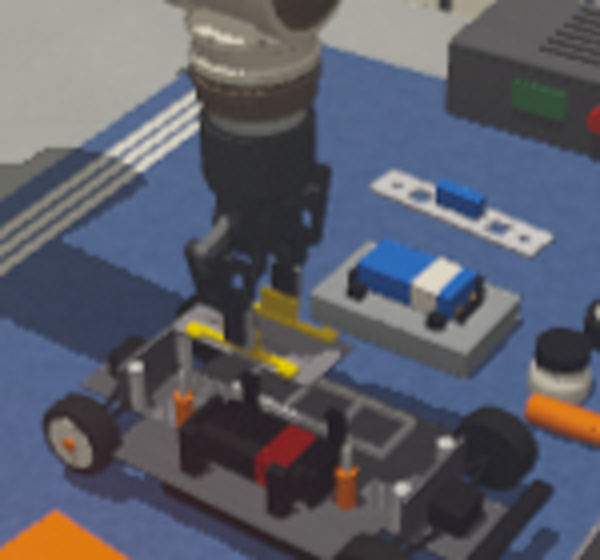

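```bash
python3 -m handwheel '[[0.7,-0.014,-0.042,0,-2],[0.7,-0.028,-0.084,0,-4],[0.7,-0.042,-0.126,0,-6],[0.7,-0.056,-0.168,0,-6],[0.7,-0.07,-0.21,0,-6]]';python3 -m handwheel '[[0.7,-0.013,-0.037,-0.02,0],[0.7,-0.013,-0.037,-0.06,0],[0.7,-0.013,-0.037,-0.1,0],[0.7,-0.013,-0.037,-0.13,0],[0.7,-0.013,-0.037,-0.14,0]]'
```

```text
time: 5.75
ee_pos: [0.5046, -0.2478, 0.1768]
tcp_rot: [179.4, -0.1, 81.9]
wrist_force: [1.1, 0.3, -1.0]
opening: 0.0477
time: 6.25
ee_pos: [0.4893, -0.2837, 0.0325]
tcp_rot: [179.7, -0.2, 81.9]
wrist_force: [-0.2, 1.0, -0.9]
opening: 0.0476
```

Lower to about TCP 0.011, watching the force.

```bash
python3 -m handwheel '[[0.7,0,0,-0.01,0],[0.7,0,0,-0.016,0],[0.7,0,0,-0.019,0],[0.7,0,0,-0.021,0],[0.7,0,0,-0.021,0]]'
```

```text
time: 6.75
ee_pos: [0.4897, -0.2839, 0.0122]
tcp_rot: [179.7, -0.2, 81.9]
wrist_force: [0.2, 0.1, -1.0]
opening: 0.0478
```

```bash
python3 -m handwheel '[[0.7,0,0,-0.002,0],[0.7,0,0,-0.003,0],[0.7,0,0,-0.003,0]]'; python3 - <<'E'
from h import *
crop("scene",190,180,340,310,4.5,"b5.png")
E
```

```text
time: 7.05
ee_pos: [0.49, -0.2841, 0.0096]
tcp_rot: [179.6, -0.2, 81.9]
wrist_force: [0.2, 0.6, 0.7]
opening: 0.048
```

View pics/b5.png

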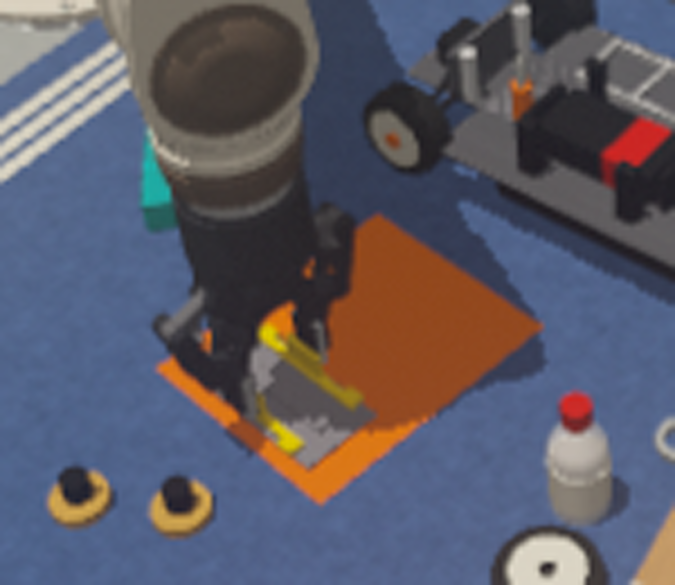

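```bash
python3 -m handwheel '[[0.35,0,0,-0.001,0],[0.2,0,0,-0.001,0],[0.1,0,0,0,0],[0.1,0,0,0.03,0],[0.1,0,0,0.07,0]]';python3 -m handwheel '[[0,0.016,0.04,0.04,2],[0,0.032,0.08,0.07,4],[0,0.048,0.12,0.07,6],[0,0.064,0.16,0.07,6],[0,0.08,0.2,0.07,6]]'; python3 - <<'E'
from h import *
crop("top",340,170,450,250,7,"b6.png")
crop("scene",190,180,340,310,4.5,"b7.png")
E
```

```text
time: 7.6
ee_pos: [0.4888, -0.2833, 0.0785]
tcp_rot: [179.9, -0.2, 81.9]
wrist_force: [0.9, -1.4, 1.1]
opening: 0.0769
time: 8.1
ee_pos: [0.5694, -0.0815, 0.1492]
tcp_rot: [179.8, -0.2, 87.9]
wrist_force: [1.1, -0.4, -0.8]
opening: 0.0853
```

View pics/b6.png

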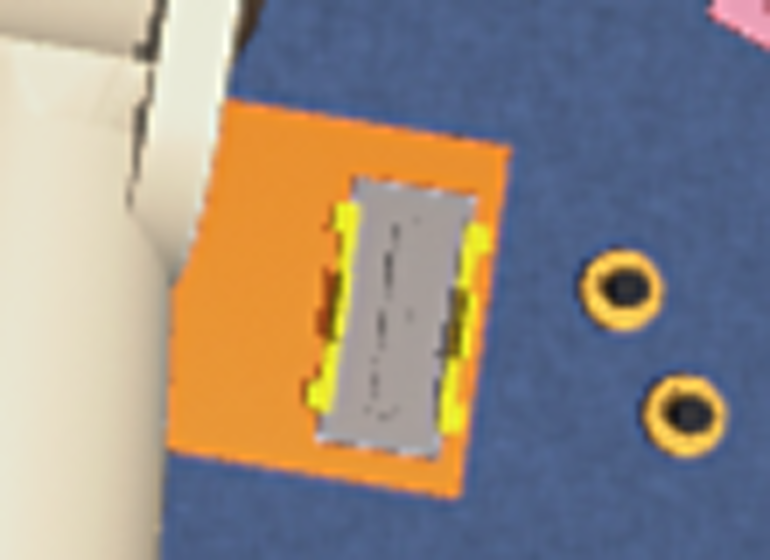

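View pics/b7.png

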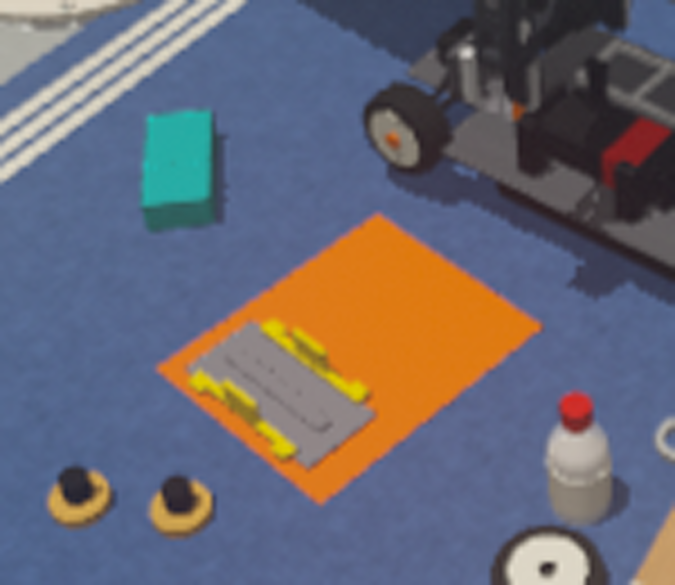

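```bash
python3 -m handwheel '[[0,0.002,0.025,0,0],[0,0.004,0.0455,0,0],[0,0.004,0.0455,0,0],[0,0.004,0.0455,-0.03,0],[0,0.004,0.0455,-0.05,0]]';python3 -m handwheel '[[0.1,0,0,-0.02,0],[0.1,0,0,-0.04,0],[0.1,0,0,-0.043,0],[0.1,0,0,-0.043,0]]'
```

```text
time: 8.7
ee_pos: [0.5738, -0.0344, 0.0974]
tcp_rot: [179.8, -0.3, 88.2]
wrist_force: [0.3, -1.7, -0.2]
opening: 0.0853
time: 9.1
ee_pos: [0.5734, -0.0352, 0.0543]
tcp_rot: [179.9, -0.3, 88.1]
wrist_force: [0.1, -0.0, 0.8]
opening: 0.077
```

```bash
python3 -m handwheel '[[0.35,0,0,0.003,0],[0.5,0,0,0.003,0],[0.7,0,0,0.003,0],[0.7,0,0,0.003,0],[0.7,0,0,0.003,0]]' 40
```

```text
time: 9.6
ee_pos: [0.5744, -0.0355, 0.0592]
tcp_rot: [179.7, -0.2, 88.1]
wrist_force: [-1.3, -1.1, 7.2]
opening: 0.0461
```

```bash
python3 -m handwheel '[[0.7,0,0,0.01,0],[0.7,0,0,0.03,0],[0.7,0,0,0.06,0],[0.7,0,0,0.1,0],[0.7,0,0,0.1,0]]' 40;python3 - <<'E'
from h import *
crop("scene",260,100,410,240,4,"b8.png")
E
```

```text
time: 10.1
ee_pos: [0.5764, -0.0355, 0.1658]
tcp_rot: [179.2, -0.2, 88.1]
wrist_force: [-0.9, -0.5, -1.3]
opening: 0.0459
```

View pics/b8.png

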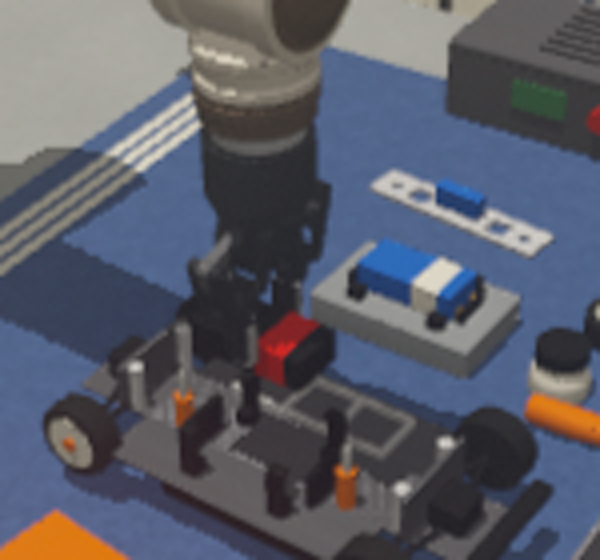

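```bash
python3 -m handwheel '[[0.7,-0.018,-0.038,0,-1.5],[0.7,-0.036,-0.076,0,-3],[0.7,-0.054,-0.114,0,-4.5],[0.7,-0.069,-0.1486,0,-6],[0.7,-0.069,-0.1486,-0.03,-6]]';python3 -m handwheel '[[0.7,0,0,-0.04,0],[0.7,0,0,-0.08,0],[0.7,0,0,-0.115,0],[0.7,0,0,-0.12,0],[0.7,0,0,-0.12,0]]'
```

```text
time: 10.65
ee_pos: [0.5065, -0.188, 0.1353]
tcp_rot: [179.1, -0.1, 81.8]
wrist_force: [0.8, 0.6, -2.3]
opening: 0.0465
time: 11.15
ee_pos: [0.5056, -0.1876, 0.0145]
tcp_rot: [179.3, -0.2, 81.8]
wrist_force: [-0.2, -0.5, -1.7]
opening: 0.0465
```

```bash
python3 -m handwheel '[[0.7,0,0,-0.003,0],[0.7,0,0,-0.005,0],[0.7,0,0,-0.005,0]]';python3 -m handwheel '[[0.45,0,0,0,0],[0.25,0,0,0,0],[0.2,0,0,0,0],[0.2,0,0,0.04,0],[0.2,0,0,0.08,0]]'
```

```text
time: 11.45
ee_pos: [0.5062, -0.1878, 0.0105]
tcp_rot: [179.2, -0.1, 81.9]
wrist_force: [-0.2, 0.3, -1.5]
opening: 0.0462
time: 11.95
ee_pos: [0.5054, -0.1874, 0.0908]
tcp_rot: [179.3, -0.2, 81.9]
wrist_force: [0.7, -0.9, 0.1]
opening: 0.0684
```

```bash
python3 -m handwheel '[[0.1,0,0,0.045,0],[0,0,0.01,0.09,2],[0,0.005,0.055,0.1,4],[0,0.01,0.1,0.1,6],[0,0.015,0.148,0.1,7.2]]';python3 -m handwheel '[[0,0.005,0.048,0,0],[0,0.01,0.096,0,0],[0,0.015,0.144,0,0],[0,0.02,0.192,0,0],[0,0.025,0.24,0,0]]'; python3 - <<'E'
from h import *
crop("top",340,170,450,250,7,"b9.png")
E
```

```text
time: 12.45
ee_pos: [0.5208, -0.0384, 0.1919]
tcp_rot: [179.2, -0.1, 89.1]
wrist_force: [1.4, -0.4, -0.5]
opening: 0.0853
time: 12.95
ee_pos: [0.5457, 0.2037, 0.1923]
tcp_rot: [179.2, -0.2, 89.1]
wrist_force: [1.1, -0.4, 0.4]
opening: 0.0854
```

View pics/b9.png

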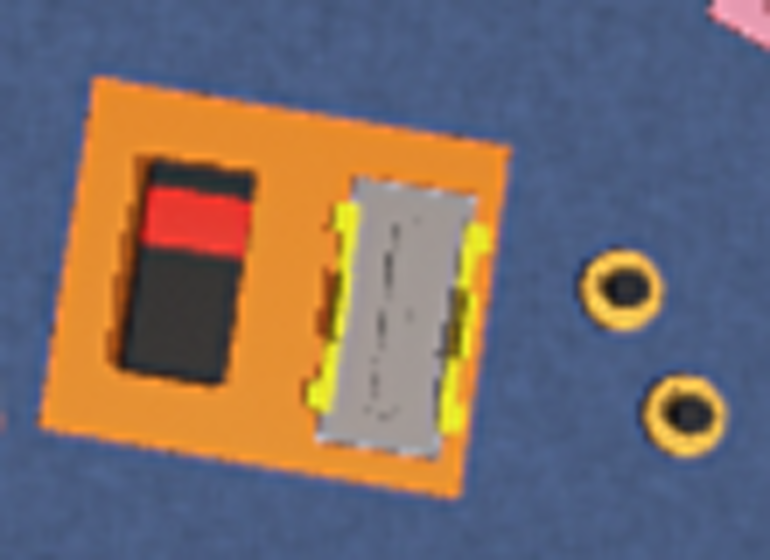

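The spent pack is parked left of the cover at crop pixel (185,272). Next is the charged pack in the dock.

```bash
python3 -m handwheel '[[0,0.0023,0.0373,0,0],[0,0.0023,0.0373,-0.04,0],[0,0.0023,0.0373,-0.08,0],[0.1,0.0023,0.0373,-0.12,0],[0.1,0.0023,0.0373,-0.12,0]]';python3 -m handwheel '[[0.15,0,0,-0.02,0],[0.2,0,0,-0.033,0],[0.2,0,0,-0.033,0]]'
```

```text
time: 13.5
ee_pos: [0.5451, 0.2457, 0.0658]
tcp_rot: [179.6, -0.1, 89.3]
wrist_force: [-0.2, -0.7, -0.8]
opening: 0.0768
time: 13.8
ee_pos: [0.5448, 0.2455, 0.0325]
tcp_rot: [179.7, -0.1, 89.3]
wrist_force: [-0.7, 0.2, 1.5]
opening: 0.0682
```

```bash
python3 -m handwheel '[[0.2,0.001,-0.001,0.008,0],[0.2,0.003,-0.0045,0.009,0],[0.2,0.003,-0.0045,0.009,0]]';python3 -m handwheel '[[0.35,0,0,0,0],[0.5,0,0,0,0],[0.7,0,0,0,0],[0.7,0,0,0,0],[0.7,0,0,0,0]]' 40
```

```text
time: 14.1
ee_pos: [0.5491, 0.2409, 0.0435]
tcp_rot: [179.6, -0.1, 89.2]
wrist_force: [0.1, 0.4, -0.2]
opening: 0.0683
time: 14.6
ee_pos: [0.5496, 0.2411, 0.0446]
tcp_rot: [179.5, -0.1, 89.2]
wrist_force: [0.6, -1.5, 6.1]
opening: 0.0461
```

```bash
python3 -m handwheel '[[0.7,0,0,0.02,0],[0.7,0,0,0.06,0],[0.7,0,0,0.105,0],[0.7,0,0,0.15,0],[0.7,0,0,0.15,-1.3]]';python3 -m handwheel '[[0.7,0.004,-0.046,0,0],[0.7,0.008,-0.092,0,0],[0.7,0.012,-0.138,0,0],[0.7,0.016,-0.184,0,0],[0.7,0.02,-0.23,0,0]]'
```

```text
time: 15.1
ee_pos: [0.5514, 0.2419, 0.2014]
tcp_rot: [179.0, -0.4, 87.9]
wrist_force: [-0.6, -1.0, -1.5]
opening: 0.0459
time: 15.6
ee_pos: [0.5709, 0.0102, 0.2005]
tcp_rot: [179.0, -0.4, 87.9]
wrist_force: [1.2, 0.2, -1.0]
opening: 0.046
```

```bash
python3 -m handwheel '[[0.7,0.004,-0.0458,0,0],[0.7,0.004,-0.0458,0,0],[0.7,0.004,-0.0458,-0.04,0],[0.7,0.004,-0.0458,-0.065,0],[0.7,0.004,-0.0458,-0.065,0]]'; python3 - <<'E'
from h import *
crop("scene",260,100,410,240,4,"c1.png")
E
```

```text
time: 16.1
ee_pos: [0.5726, -0.0353, 0.1308]
tcp_rot: [179.5, -0.4, 87.9]
wrist_force: [-1.1, 0.2, -1.8]
opening: 0.0465
```

View pics/c1.png

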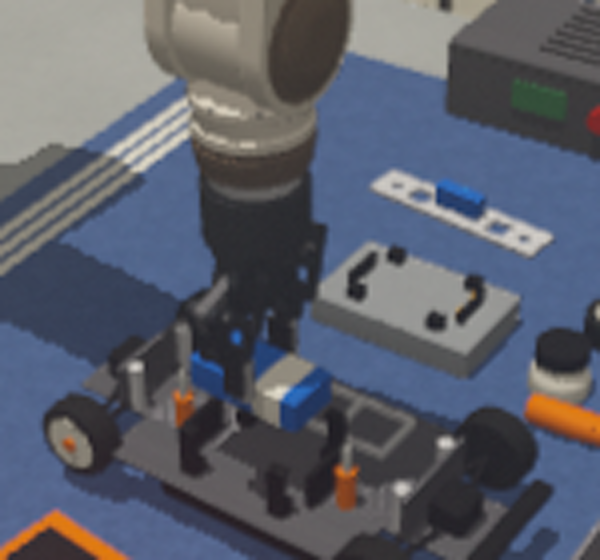

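```bash
python3 -m handwheel '[[0.7,0.0022,-0.0003,-0.01,0],[0.7,0.0022,-0.0003,-0.03,0],[0.7,0.0022,-0.0003,-0.045,0],[0.7,0.0022,-0.0003,-0.05,0],[0.7,0.0022,-0.0003,-0.05,0]]'
```

```text
time: 16.65
ee_pos: [0.5756, -0.0354, 0.0831]
tcp_rot: [179.3, -0.4, 87.9]
wrist_force: [0.6, 0.2, -1.6]
opening: 0.0461
```

```bash
python3 -m handwheel '[[0.7,0,0,-0.006,0],[0.7,0,0,-0.012,0],[0.7,0,0,-0.016,0],[0.7,0,0,-0.017,0]]'
```

```text
time: 17.05
ee_pos: [0.5753, -0.0354, 0.0655]
tcp_rot: [179.4, -0.4, 87.9]
wrist_force: [0.7, 0.5, -1.8]
opening: 0.0458
```

```bash
python3 -m handwheel '[[0.7,0,0,-0.002,0],[0.7,0,0,-0.0035,0],[0.7,0,0,-0.0035,0]]';python3 -m handwheel '[[0.45,0,0,0,0],[0.25,0,0,0,0],[0.2,0,0,0,0],[0.2,0,0,0.04,0],[0.1,0,0,0.08,0]]'
```

```text
time: 17.35
ee_pos: [0.5755, -0.0354, 0.0627]
tcp_rot: [179.3, -0.4, 87.9]
wrist_force: [-2.1, 0.6, 2.6]
opening: 0.0459
time: 17.85
ee_pos: [0.5746, -0.0354, 0.1426]
tcp_rot: [179.5, -0.4, 87.9]
wrist_force: [0.9, 0.5, 0.7]
opening: 0.0769
```

```bash
python3 -m handwheel '[[0.1,0,0,0.03,0],[0.1,-0.022,-0.04,0.03,-2],[0.1,-0.044,-0.08,0.03,-4],[0.1,-0.06,-0.12,0.03,-6],[0.1,-0.0684,-0.1524,0.03,-6]]';python3 -m handwheel '[[0.2,0,0,0,0],[0.2,0,0,-0.04,0],[0.2,0,0,-0.08,0],[0.2,0,0,-0.12,0],[0.2,0,0,-0.12,0]]';python3 - <<'E'
from h import *
crop("scene",230,150,410,280,4.4,"c2.png")
E
```

```text
time: 18.35
ee_pos: [0.5051, -0.1895, 0.1731]
tcp_rot: [179.4, -0.4, 81.8]
wrist_force: [0.5, -0.3, 0.3]
opening: 0.0767
time: 18.85
ee_pos: [0.5022, -0.1879, 0.0479]
tcp_rot: [179.9, -0.5, 81.9]
wrist_force: [-0.2, 0.8, -0.1]
opening: 0.0681
```

View pics/c2.png

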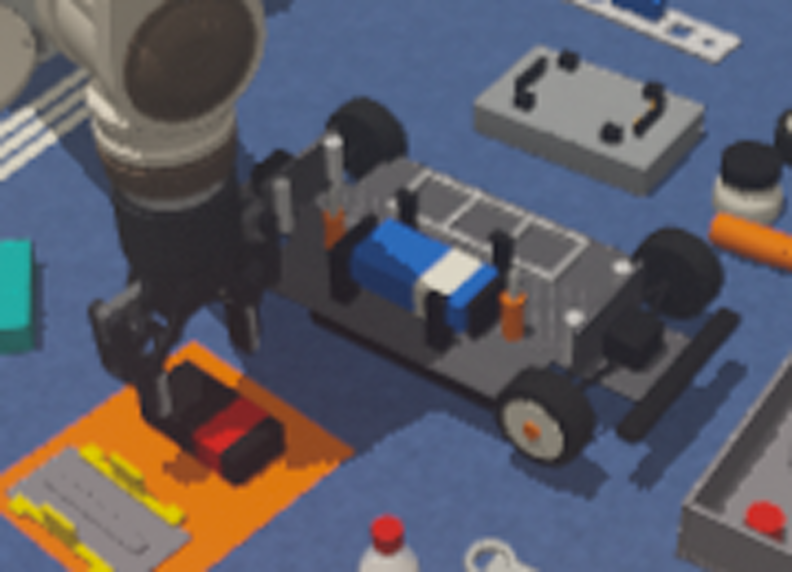

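The charged pack sits level in the bay. Now for the spent pack.

```bash
python3 -m handwheel '[[0.2,0.004,0,-0.02,0],[0.2,0.004,0,-0.034,0],[0.2,0.004,0,-0.034,0]]';python3 -m handwheel '[[0.35,0,0,0,0],[0.5,0,0,0,0],[0.7,0,0,0,0],[0.7,0,0,0,0],[0.7,0,0,0,0]]' 40
```

```text
time: 19.2
ee_pos: [0.5075, -0.1882, 0.0173]
tcp_rot: [179.7, -0.4, 81.9]
wrist_force: [-0.1, 0.4, 0.5]
opening: 0.0684
time: 19.7
ee_pos: [0.5083, -0.1885, 0.0191]
tcp_rot: [179.6, -0.4, 81.9]
wrist_force: [-1.4, 0.9, 5.1]
opening: 0.0457
```

```bash
python3 -m handwheel '[[0.7,0,0,0.02,0],[0.7,0,0,0.06,0],[0.7,0,0,0.11,0],[0.7,0,0,0.15,0],[0.7,0,0,0.18,0]]'; python3 - <<'E'
from h import *
c=cam("top")
P=np.array([p2w(c,(a+.5)/7-.5+340,(b+.5)/7-.5+170,.029) for a,b in [(150,160),(255,172),(222,384),(118,370)]]);print(P.mean(0),[np.linalg.norm(P[i]-P[i-1]) for i in range(4)])
E
```

```text
time: 20.2
ee_pos: [0.5086, -0.1886, 0.2027]
tcp_rot: [179.4, -0.4, 81.9]
wrist_force: [1.1, -0.9, -2.6]
opening: 0.0456
[ 0.50506676 -0.184917    0.029     ] [np.float64(0.09383022467427557), np.float64(0.04673612879843861), np.float64(0.09479680022618528), np.float64(0.04608316662639415)]
```

```bash
python3 -m handwheel '[[0.7,0.005,0.048,0,2],[0.7,0.01,0.096,0,4],[0.7,0.015,0.144,0,6],[0.7,0.02,0.192,0,7.3],[0.7,0.025,0.24,0,7.3]]';python3 -m handwheel '[[0.7,0.004,0.048,0,0],[0.7,0.008,0.096,0,0],[0.7,0.012,0.144,0,0],[0.7,0.016,0.188,0,0],[0.7,0.016,0.188,0,0]]'
```

```text
time: 20.75
ee_pos: [0.5344, 0.0528, 0.2075]
tcp_rot: [179.1, -0.3, 89.2]
wrist_force: [0.8, -0.1, -2.0]
opening: 0.0453
time: 21.25
ee_pos: [0.55, 0.2455, 0.2066]
tcp_rot: [179.1, -0.4, 89.5]
wrist_force: [-0.2, -1.5, -2.8]
opening: 0.0456
```

```bash
python3 -m handwheel '[[0.7,0.0012,-0.0045,-0.03,-0.2],[0.7,0.0012,-0.0045,-0.07,-0.2],[0.7,0.0012,-0.0045,-0.11,-0.2],[0.7,0.0012,-0.0045,-0.13,-0.2],[0.7,0.0012,-0.0045,-0.13,-0.2]]'
```

```text
time: 21.75
ee_pos: [0.5493, 0.2398, 0.0731]
tcp_rot: [179.4, -0.2, 89.3]
wrist_force: [-0.7, 0.1, -1.9]
opening: 0.0455
```

```bash
python3 -m handwheel '[[0.7,0.0015,0.001,0,0],[0.7,0.0015,0.001,-0.01,0],[0.7,0.0015,0.001,-0.018,0],[0.7,0.0015,0.001,-0.019,0],[0.7,0.0015,0.001,-0.019,0]]'
```

```text
time: 22.25
ee_pos: [0.5507, 0.2407, 0.0541]
tcp_rot: [179.5, -0.2, 89.3]
wrist_force: [-0.5, 0.7, -1.8]
opening: 0.0455
```

```bash
python3 -m handwheel '[[0.7,0,0,-0.002,0],[0.7,0,0,-0.0035,0],[0.7,0,0,-0.0035,0]]'
```

```text
time: 22.55
ee_pos: [0.551, 0.2408, 0.0511]
tcp_rot: [179.4, -0.2, 89.3]
wrist_force: [-0.4, -0.7, 0.7]
opening: 0.0453
```

Contact is starting, so I'll release and then head for the weights (turn about −90° is not needed for a round knob).

```bash
python3 -m handwheel '[[0.45,0,0,0,0],[0.25,0,0,0,0],[0.2,0,0,0,0],[0.2,0,0,0.05,0],[0.2,0,0,0.1,0]]'; python3 -m handwheel '[[0.2,0,0,0.05,0],[0.2,0,-0.04,0.06,0],[0.2,0,-0.09,0.06,0],[0.2,0,-0.14,0.06,0],[0.2,0,-0.19,0.06,0]]'; python3 - <<'E'
from h import *
c=cam("top"); cv2.imwrite("pics/c3f.png",c["color"])
crop("scene",230,120,410,250,4.4,"c3.png")
E
```

```text
time: 23.05
ee_pos: [0.5499, 0.2404, 0.1509]
tcp_rot: [179.6, -0.2, 89.3]
wrist_force: [0.7, 1.0, 1.5]
opening: 0.0679
time: 23.55
ee_pos: [0.5497, 0.0488, 0.2112]
tcp_rot: [179.5, -0.2, 89.3]
wrist_force: [1.1, 0.8, 0.1]
opening: 0.0679
```

View pics/c3.png

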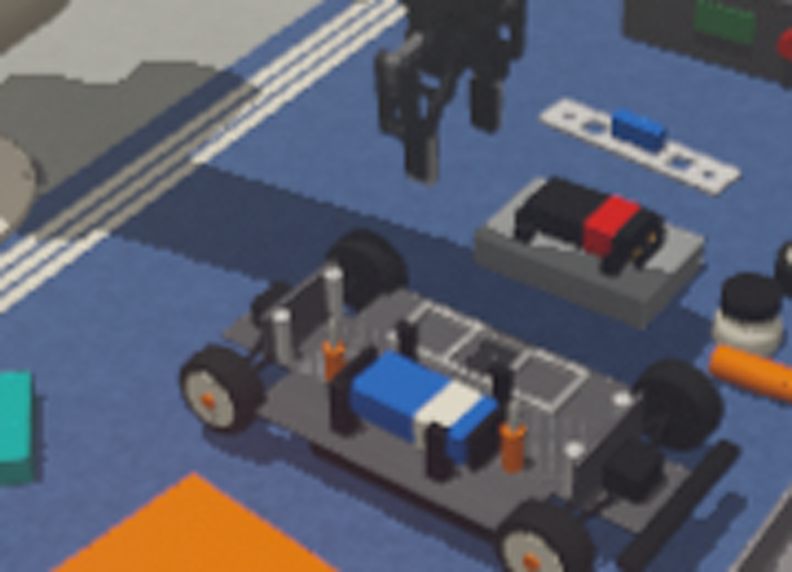

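View pics/c3f.png

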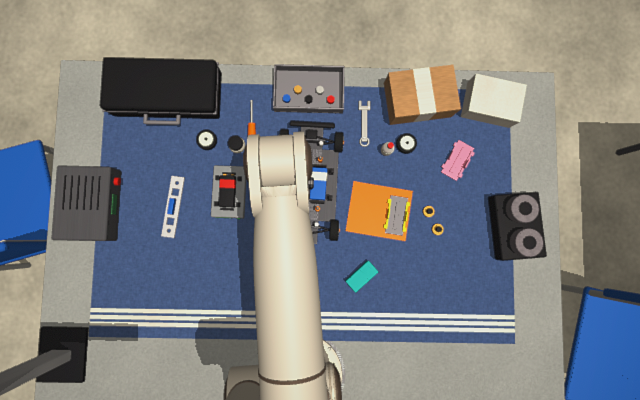

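```bash
python3 - <<'E'
from h import *
print(get_obs()["q"])
c=crop("top",410,190,460,250,9,"c4.png")
E
```

```text
[4.69982060e+00 4.34995853e+00 7.19222590e+00 9.23818722e+01
 4.73973093e-02 5.75363855e+00]
```

View pics/c4.png

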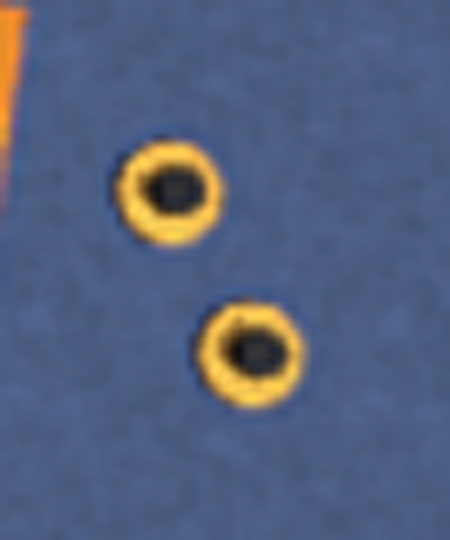

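```bash
python3 -m handwheel '[[0.4,-0.005,-0.048,0,0],[0.4,-0.01,-0.096,0,0],[0.5,-0.015,-0.144,0,0],[0.5,-0.02,-0.192,0,0],[0.5,-0.026,-0.24,0,0]]';python3 -m handwheel '[[0.5,-0.005,-0.048,0,0],[0.5,-0.01,-0.096,0,0],[0.5,-0.016,-0.144,0,0],[0.5,-0.021,-0.19,-0.03,0],[0.5,-0.021,-0.19,-0.06,0]]'
```

```text
time: 24.2
ee_pos: [0.5241, -0.1931, 0.2115]
tcp_rot: [179.5, -0.2, 89.1]
wrist_force: [1.5, 0.8, -0.2]
opening: 0.0424
time: 24.7
ee_pos: [0.5034, -0.3869, 0.1512]
tcp_rot: [179.4, -0.0, 88.9]
wrist_force: [-0.0, 0.0, -0.7]
opening: 0.0427
```

```bash
python3 -m handwheel '[[0.5,-0.001,0.0055,-0.04,0],[0.5,-0.001,0.0055,-0.08,0],[0.5,-0.001,0.0055,-0.11,0],[0.5,-0.001,0.0055,-0.115,0],[0.5,-0.001,0.0055,-0.115,0]]'; python3 - <<'E'
from h import *
crop("scene",180,230,290,320,7,"c5.png")
E
```

```text
time: 25.2
ee_pos: [0.5027, -0.3805, 0.0359]
tcp_rot: [179.5, -0.1, 89.0]
wrist_force: [-0.1, -0.2, 0.6]
opening: 0.0428
```

View pics/c5.png

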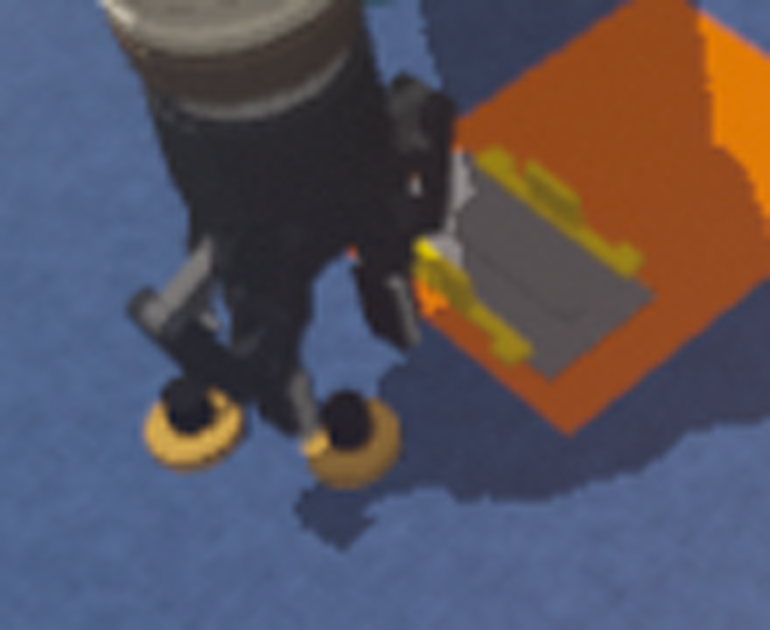

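```bash
python3 -m handwheel '[[0.5,0,-0.0005,-0.012,0],[0.5,0,-0.0005,-0.022,0],[0.5,0,-0.0005,-0.022,0],[0.7,0,-0.0005,-0.022,0],[0.85,0,-0.0005,-0.022,0]]' 30;python3 -m handwheel '[[0.95,0,0,0,0],[0.95,0,0,0,0],[0.95,0,0,0,0]]' 30
```

```text
time: 25.75
ee_pos: [0.5035, -0.3819, 0.0161]
tcp_rot: [179.3, 0.0, 89.0]
wrist_force: [0.9, -0.6, -0.6]
opening: 0.0164
time: 26.05
ee_pos: [0.5035, -0.382, 0.0161]
tcp_rot: [179.3, 0.0, 89.0]
wrist_force: [0.1, -0.6, -0.5]
opening: 0.0161
```

```bash
python3 -m handwheel '[[0.95,0,0,0.03,0],[0.95,0,0,0.08,0],[0.95,0,0,0.13,0],[0.95,0.013,0.046,0.16,0],[0.95,0.026,0.092,0.16,0]]';python3 -m handwheel '[[0.95,0.013,0.046,0,0],[0.95,0.026,0.092,0,0],[0.95,0.039,0.138,0,0],[0.95,0.052,0.184,0,0],[0.95,0.065,0.23,0,0]]';python3 - <<'E'
from h import *
crop("scene",180,130,290,320,3,"c6.png")
c=cam("top"); cv2.imwrite("pics/c6t.png",c["color"])
E
```

```text
time: 26.55
ee_pos: [0.5297, -0.2942, 0.1806]
tcp_rot: [179.0, 0.2, 88.8]
wrist_force: [1.4, -0.3, -1.4]
opening: 0.0161
time: 27.05
ee_pos: [0.5949, -0.0623, 0.1808]
tcp_rot: [178.9, 0.2, 88.8]
wrist_force: [1.1, -0.6, -1.1]
opening: 0.0161
```

View pics/c6.png

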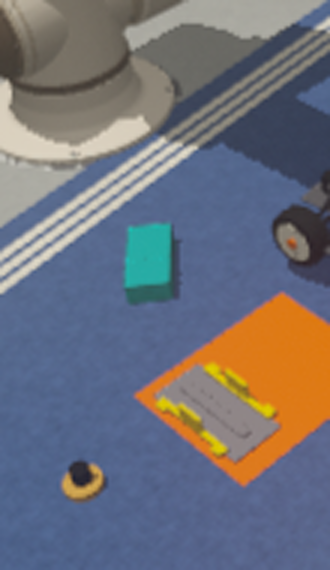

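View pics/c6t.png

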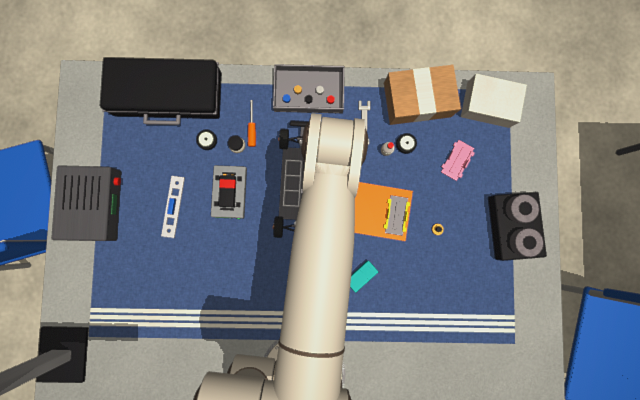

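```bash
python3 -m handwheel '[[0.95,0.013,0.046,0,0],[0.95,0.025,0.092,0,0],[0.95,0.0275,0.1045,0,0],[0.95,0.0275,0.1045,-0.03,0],[0.95,0.0275,0.1045,-0.06,0]]';python3 -m handwheel '[[0.95,0,0,-0.01,0],[0.95,0,0,-0.02,0],[0.95,0,0,-0.02,0]]';python3 - <<'E'
from h import *
crop("scene",290,120,420,250,4.4,"c7.png")
E
```

```text
time: 27.65
ee_pos: [0.6238, 0.0457, 0.1204]
tcp_rot: [178.8, 0.2, 89.1]
wrist_force: [-0.4, -0.1, -2.1]
opening: 0.0162
time: 27.95
ee_pos: [0.6235, 0.0452, 0.1]
tcp_rot: [178.9, 0.2, 89.1]
wrist_force: [-0.5, 0.5, -0.8]
opening: 0.0162
```

View pics/c7.png

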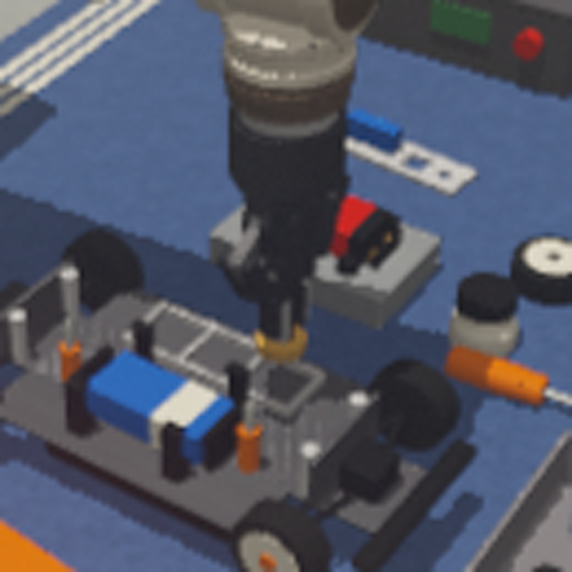

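```bash
python3 -m handwheel '[[0.95,-0.001,-0.0025,0,0],[0.95,-0.001,-0.0025,-0.015,0],[0.95,-0.001,-0.0025,-0.028,0],[0.95,-0.001,-0.0025,-0.031,0],[0.95,-0.001,-0.0025,-0.031,0]]';python3 -m handwheel '[[0.95,0,0,-0.002,0],[0.95,0,0,-0.0035,0],[0.95,0,0,-0.0035,0]]'
```

```text
time: 28.5
ee_pos: [0.6222, 0.0427, 0.0687]
tcp_rot: [178.9, 0.2, 89.1]
wrist_force: [-0.2, -0.4, -0.5]
opening: 0.0163
time: 28.8
ee_pos: [0.6224, 0.0428, 0.066]
tcp_rot: [178.9, 0.2, 89.1]
wrist_force: [-1.5, -0.3, 2.5]
opening: 0.0164
```

Contact. Release and fetch the second weight.

```bash
python3 -m handwheel '[[0.7,0,0,0,0],[0.6,0,0,0,0],[0.6,0,0,0.02,0],[0.6,0,0,0.06,0],[0.6,0,0,0.11,0]]';python3 -m handwheel '[[0.6,-0.018,-0.046,0.02,0],[0.6,-0.036,-0.092,0.02,0],[0.6,-0.054,-0.138,0.02,0],[0.6,-0.072,-0.184,0.02,0],[0.6,-0.09,-0.23,0.02,0]]';python3 - <<'E'
from h import *
crop("scene",290,150,410,250,5,"c8.png")
c=crop("top",410,190,460,250,9,"c9.png")
E
```

```text
time: 29.3
ee_pos: [0.6214, 0.0427, 0.1753]
tcp_rot: [179.1, 0.2, 89.1]
wrist_force: [2.3, 0.5, 0.1]
opening: 0.0343
time: 29.8
ee_pos: [0.5308, -0.1881, 0.1955]
tcp_rot: [179.1, 0.2, 89.2]
wrist_force: [1.1, 0.2, -0.1]
opening: 0.0343
```

View pics/c8.png

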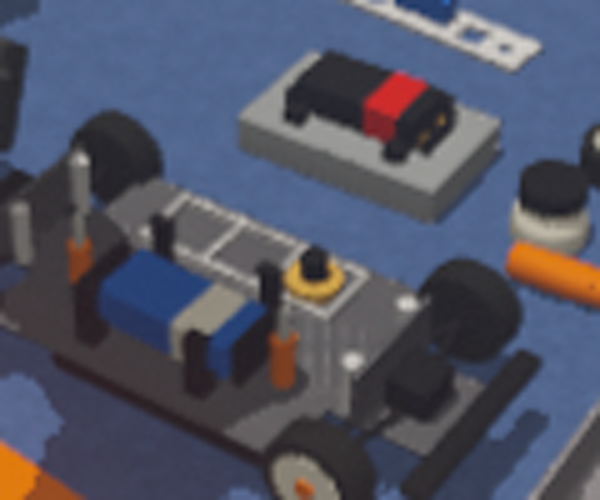

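View pics/c9.png

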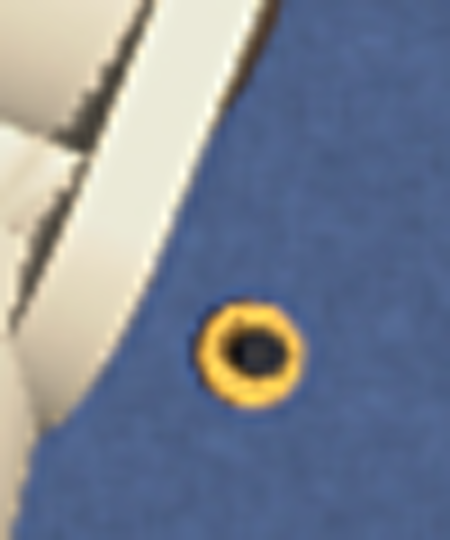

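```bash
python3 -m handwheel '[[0.5,-0.018,-0.046,0,0],[0.5,-0.036,-0.092,0,0],[0.5,-0.054,-0.138,-0.02,0],[0.5,-0.072,-0.184,-0.05,0],[0.5,-0.084,-0.221,-0.08,0]]';python3 -m handwheel '[[0.5,0,0,-0.03,0],[0.5,0,0,-0.06,0],[0.5,0,0,-0.075,0],[0.5,0,0,-0.075,0],[0.5,0,0,-0.075,0]]'
```

```text
time: 30.4
ee_pos: [0.4489, -0.4037, 0.1237]
tcp_rot: [179.0, 0.3, 88.8]
wrist_force: [0.8, 0.2, -1.1]
opening: 0.0426
time: 30.9
ee_pos: [0.4496, -0.4036, 0.0499]
tcp_rot: [178.9, 0.4, 88.8]
wrist_force: [0.4, 0.4, -0.3]
opening: 0.0426
```

```bash
python3 -m handwheel '[[0.5,-0.0025,-0.0056,0,0],[0.5,-0.0025,-0.0056,-0.01,0],[0.5,-0.0025,-0.0056,-0.025,0],[0.5,-0.0025,-0.0056,-0.034,0],[0.5,-0.0025,-0.0056,-0.034,0]]' 30;python3 -m handwheel '[[0.7,0,0,0,0],[0.85,0,0,0,0],[0.95,0,0,0,0],[0.95,0,0,0,0],[0.95,0,0,0,0]]' 30
```

```text
time: 31.4
ee_pos: [0.4461, -0.4082, 0.0135]
tcp_rot: [179.1, 0.2, 88.8]
wrist_force: [0.5, 0.6, 0.1]
opening: 0.0427
time: 31.9
ee_pos: [0.4461, -0.4082, 0.0136]
tcp_rot: [179.1, 0.2, 88.8]
wrist_force: [-0.1, 0.3, -0.5]
opening: 0.0164
```

```bash
python3 -m handwheel '[[0.95,0,0,0.03,0],[0.95,0,0,0.08,0],[0.95,0,0,0.13,0],[0.95,0.013,0.045,0.165,0],[0.95,0.026,0.09,0.165,0]]';python3 -m handwheel '[[0.95,0.013,0.046,0,0],[0.95,0.026,0.092,0,0],[0.95,0.039,0.138,0,0],[0.95,0.052,0.184,0,0],[0.95,0.065,0.23,0,0]]'; python3 -m handwheel '[[0.95,0.013,0.046,0,0],[0.95,0.026,0.092,0,0],[0.95,0.039,0.13,0,0],[0.95,0.039,0.13,0,0]]'
```

```text
time: 32.4
ee_pos: [0.4721, -0.3232, 0.1831]
tcp_rot: [178.7, 0.5, 88.7]
wrist_force: [1.8, 0.5, -0.5]
opening: 0.0166
time: 32.9
ee_pos: [0.5374, -0.0913, 0.1834]
tcp_rot: [178.7, 0.5, 88.7]
wrist_force: [0.2, -0.0, -1.0]
opening: 0.0163
time: 33.3
ee_pos: [0.5771, 0.043, 0.183]
tcp_rot: [178.7, 0.4, 88.9]
wrist_force: [-0.5, 0.5, -0.7]
opening: 0.0162
```

```bash
python3 -m handwheel '[[0.95,-0.0007,0.001,-0.03,0],[0.95,-0.0007,0.001,-0.07,0],[0.95,-0.0007,0.001,-0.085,0],[0.95,-0.0007,0.001,-0.09,0],[0.95,-0.0007,0.001,-0.09,0]]'; python3 - <<'E'
from h import *
crop("scene",290,120,420,250,4.4,"d1.png")
E
```

```text
time: 33.8
ee_pos: [0.5765, 0.0436, 0.0936]
tcp_rot: [178.7, 0.4, 88.9]
wrist_force: [0.6, 0.3, -0.6]
opening: 0.0162
```

View pics/d1.png

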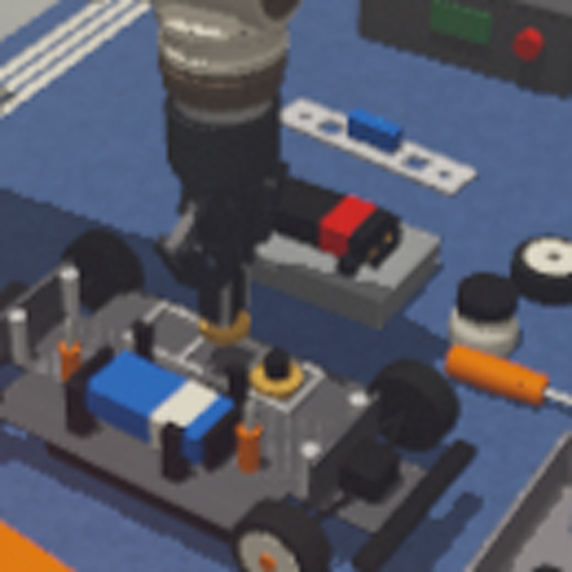

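```bash
python3 -m handwheel '[[0.95,0,0,-0.01,0],[0.95,0,0,-0.02,0],[0.95,0,0,-0.027,0],[0.95,0,0,-0.029,0],[0.95,0,0,-0.029,0]]';python3 -m handwheel '[[0.95,0,0,-0.001,0],[0.95,0,0,-0.0015,0],[0.95,0,0,-0.0015,0]]'
```

```text
time: 34.35
ee_pos: [0.5767, 0.0437, 0.065]
tcp_rot: [178.7, 0.4, 88.9]
wrist_force: [-0.1, -0.2, -1.8]
opening: 0.0162
time: 34.65
ee_pos: [0.5768, 0.0437, 0.0636]
tcp_rot: [178.7, 0.4, 88.9]
wrist_force: [-0.3, 0.3, -1.4]
opening: 0.0168
```

```bash
python3 -m handwheel '[[0.95,0,0,-0.001,0],[0.7,0,0,-0.001,0],[0.6,0,0,-0.001,0],[0.6,0,0,0.03,0],[0.6,0,0,0.07,0]]';python3 -m handwheel '[[0.6,-0.002,0.02,0.04,-3],[0.5,-0.01,0.05,0.07,-6],[0.5,-0.02,0.09,0.08,-6],[0.5,-0.03,0.13,0.08,-6],[0.4,-0.04,0.17,0.08,-6]]';python3 - <<'E'
from h import *
crop("scene",230,120,410,250,4.4,"d2.png")
c=crop("top",150,150,250,245,6,"d3.png")
c=crop("top",270,120,460,260,4.2,"d4.png")
E
```

```text
time: 35.15
ee_pos: [0.5756, 0.0436, 0.1324]
tcp_rot: [178.9, 0.4, 88.9]
wrist_force: [0.8, -1.2, -0.2]
opening: 0.034
time: 35.65
ee_pos: [0.5353, 0.2151, 0.2132]
tcp_rot: [178.8, 0.4, 82.9]
wrist_force: [0.9, -0.2, 0.2]
opening: 0.0509
```

View pics/d2.png

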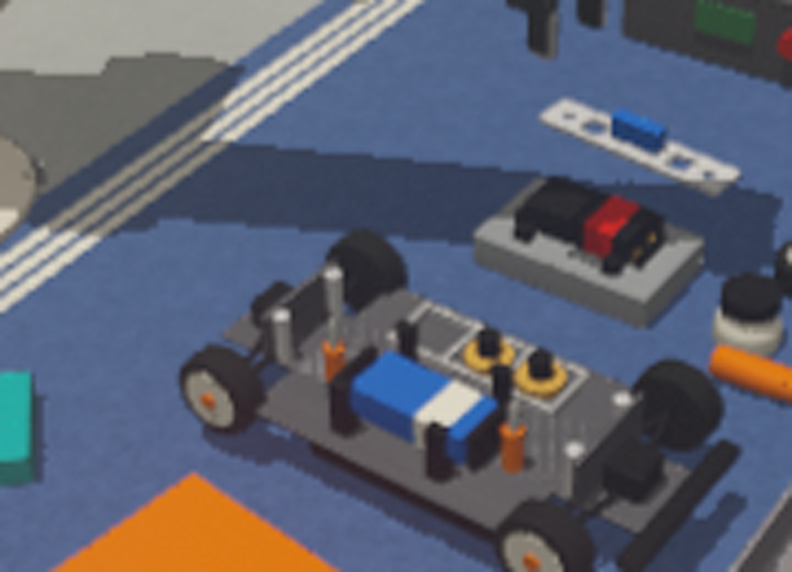

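View pics/d3.png

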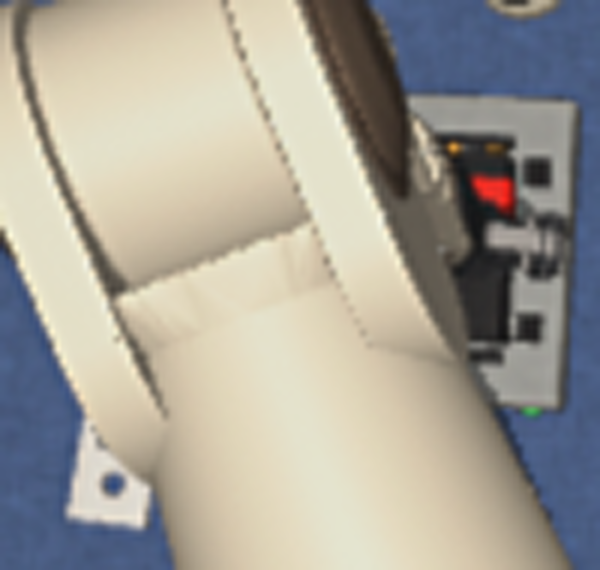

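View pics/d4.png

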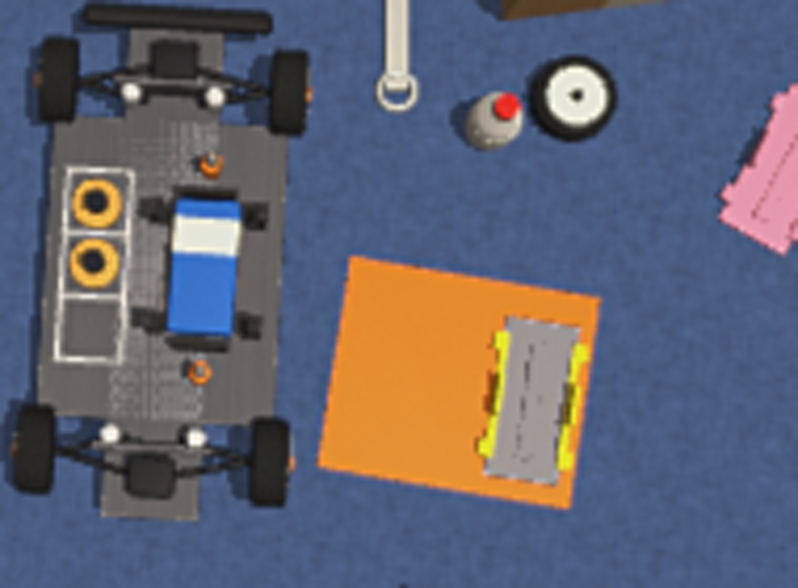

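```bash
python3 - <<'E'
from h import *
y=np.radians(-6.43)
def F(x,y_,z): return [.5004+(x*np.cos(y)-y_*np.sin(y))/1e3,.4167+(x*np.sin(y)+y_*np.cos(y))/1e3,z/1e3]
crop("scene",340,130,410,180,10,"d5.png",[F(75,0,6),F(-75,0,6)]+[F(a,b,6) for a in(-95,95) for b in(-20,20)]+[F(a,b,30) for a in(-25,25) for b in(-8,8)])
E
```

```text
(no output)
```

View pics/d5.png

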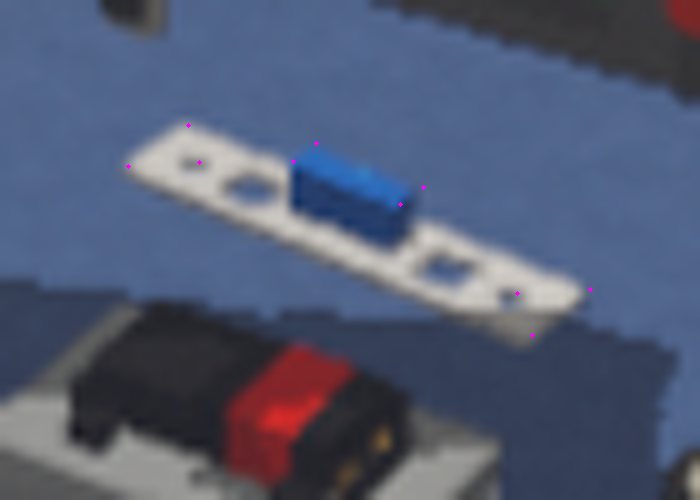

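```bash
python3 -m handwheel '[[0.5,-0.008,0.045,-0.01,0.7],[0.5,-0.016,0.09,-0.03,0.7],[0.5,-0.024,0.135,-0.06,0.7],[0.5,-0.032,0.18,-0.09,0.7],[0.5,-0.035,0.2016,-0.12,0.7]]';python3 -m handwheel '[[0.5,0,0,-0.02,0],[0.5,0,0,-0.035,0],[0.5,0,0,-0.035,0],[0.5,0,0,-0.035,0]]'
```

```text
time: 36.35
ee_pos: [0.5008, 0.4175, 0.0922]
tcp_rot: [178.8, 0.4, 83.7]
wrist_force: [0.7, -0.6, -0.3]
opening: 0.0426
time: 36.75
ee_pos: [0.5017, 0.4165, 0.0582]
tcp_rot: [178.8, 0.3, 83.6]
wrist_force: [0.2, -0.6, 0.7]
opening: 0.043
```

```bash
python3 -m handwheel '[[0.5,-0.0015,0,-0.02,0],[0.5,-0.0015,0,-0.04,0],[0.5,-0.0015,0,-0.045,0],[0.5,-0.0015,0,-0.045,0]]' 60;python3 -m handwheel '[[0.7,0,0,0,0],[0.85,0,0,0,0],[0.95,0,0,0,0],[0.95,0,0,0,0],[0.95,0,0,0,0]]' 60
```

```text
time: 37.15
ee_pos: [0.5006, 0.4161, 0.014]
tcp_rot: [178.7, 0.3, 83.5]
wrist_force: [-0.5, -0.0, -0.1]
opening: 0.0424
time: 37.65
ee_pos: [0.5015, 0.4166, 0.0161]
tcp_rot: [178.6, 0.2, 83.5]
wrist_force: [0.3, -1.7, 5.5]
opening: 0.0143
```

```bash
python3 -m handwheel '[[0.95,0,0,0.02,0],[0.95,0,0,0.06,0],[0.95,0,0,0.11,0],[0.95,0,0,0.16,0],[0.95,0,0,0.19,0]]';  python3 -m handwheel '[[0.95,0.004,-0.048,0,2],[0.95,0.008,-0.096,0,4.2],[0.95,0.012,-0.144,0,4.2],[0.95,0.016,-0.192,0,4.2],[0.95,0.02,-0.24,0,4.2]]'; python3 - <<'E'
from h import *
crop("scene",250,100,410,240,4.2,"d6.png")
E
```

```text
time: 38.15
ee_pos: [0.5019, 0.417, 0.2113]
tcp_rot: [178.4, 0.0, 83.5]
wrist_force: [0.3, 0.3, -1.0]
opening: 0.0141
time: 38.65
ee_pos: [0.5217, 0.1752, 0.2119]
tcp_rot: [178.4, -0.0, 87.8]
wrist_force: [0.9, 0.3, -1.4]
opening: 0.0143
```

View pics/d6.png

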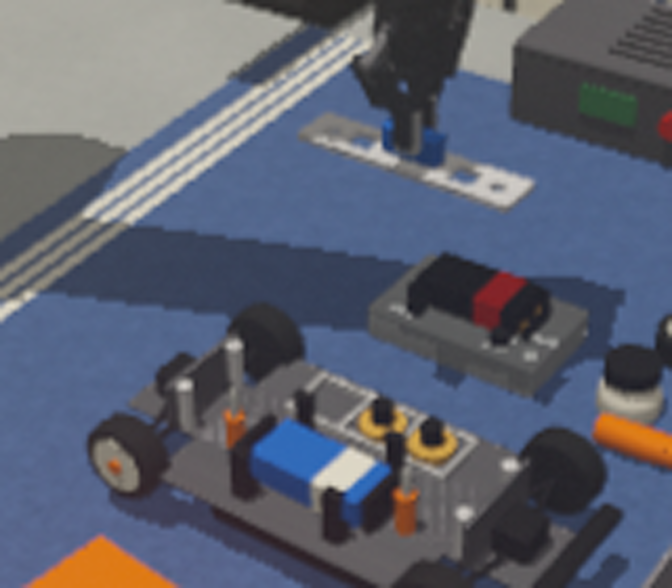

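```bash
python3 -m handwheel '[[0.95,0.012,-0.048,0,0],[0.95,0.024,-0.096,0,0],[0.95,0.036,-0.144,0,0],[0.95,0.048,-0.192,0,0],[0.95,0.0525,-0.211,0,0]]'; python3 -m handwheel '[[0.95,0,0,-0.02,0],[0.95,0,0,-0.045,0],[0.95,0,0,-0.06,0],[0.95,0,0,-0.06,0],[0.95,0,0,-0.06,0]]';python3 - <<'E'
from h import *
crop("scene",270,120,390,240,5,"d7.png")
c=crop("top",260,110,360,250,4.2,"d8.png")
E
```

```text
time: 39.2
ee_pos: [0.575, -0.0451, 0.2127]
tcp_rot: [178.3, 0.2, 87.4]
wrist_force: [-0.8, 0.6, -1.6]
opening: 0.0142
time: 39.7
ee_pos: [0.5751, -0.0448, 0.1535]
tcp_rot: [178.3, 0.2, 87.4]
wrist_force: [0.6, 0.5, -1.3]
opening: 0.0145
```

View pics/d7.png

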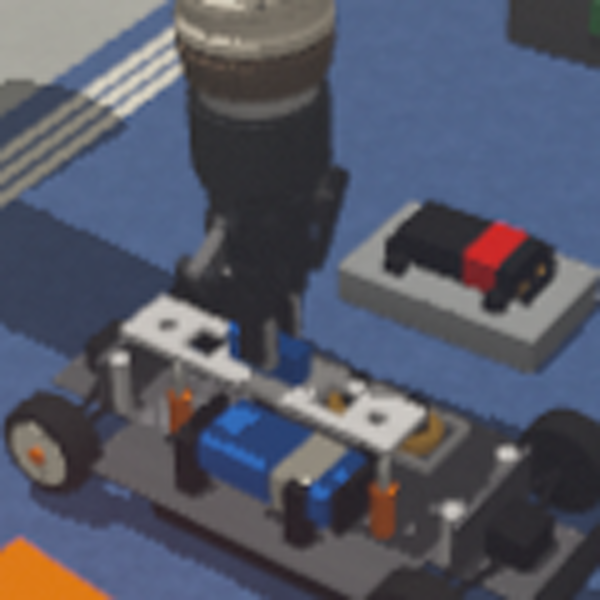

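View pics/d8.png

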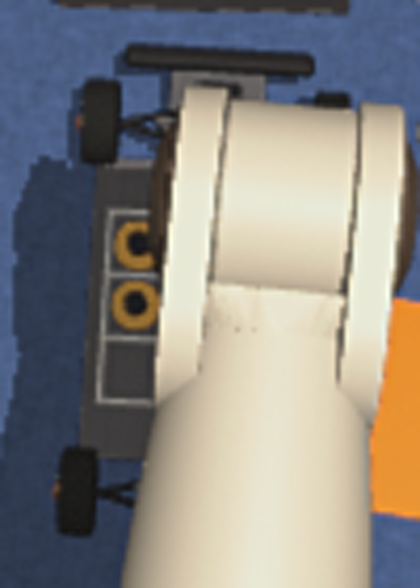

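```bash
python3 -m handwheel '[[0.95,-0.0009,0.0087,0,0.4],[0.95,-0.0009,0.0087,0,0.4],[0.95,-0.0009,0.0087,-0.01,0.4],[0.95,-0.0009,0.0087,-0.014,0.4],[0.95,-0.0009,0.0087,-0.014,0.4]]';python3 - <<'E'
from h import *
o=get_obs();print(o["ee_pos"],o["tcp_rot"])
z=o["ee_pos"][2]*1e3-16.1
M=[573.1,-36];y=np.radians(-2.2)
def bay(x,y_,z):
    return [(M[0]+x*np.cos(y)-y_*np.sin(y))/1e3,(M[1]+x*np.sin(y)+y_*np.cos(y))/1e3,z/1e3]
crop("scene",280,160,380,230,8,"d9.png",[bay(a,0,z+6) for a in(-75,75)]+[bay(a,0,108) for a in(-75,75)]+[bay(a,b,z+6) for a in (-95,95) for b in(-20,20)])
E
```

```text
time: 40.3
ee_pos: [0.5741, -0.0361, 0.1389]
tcp_rot: [178.3, 0.2, 87.8]
wrist_force: [-0.1, 0.9, -1.0]
opening: 0.0149
[ 0.57411468 -0.03612819  0.13893392] [178.29765933   0.18655944  87.83985723]
```

View pics/d9.png

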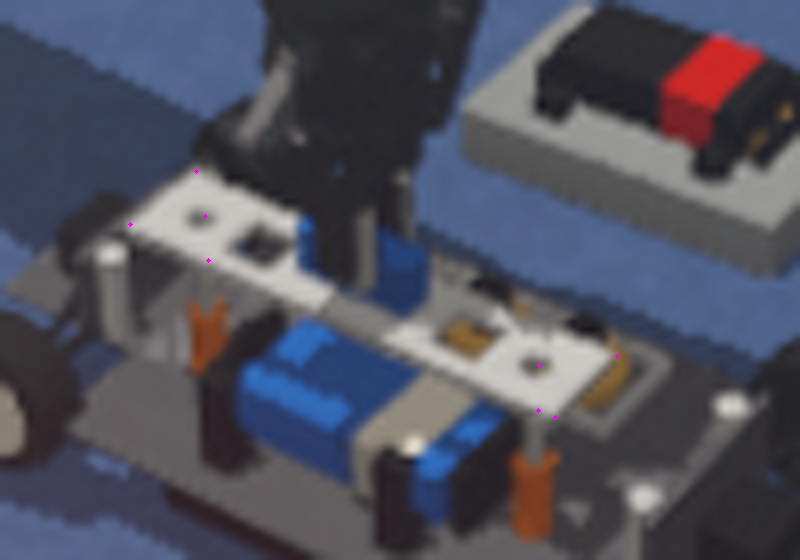

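```bash
python3 -m handwheel '[[0.95,0,0,-0.008,0],[0.95,0,0,-0.014,0],[0.95,0,0,-0.018,0],[0.95,0,0,-0.021,0],[0.95,0,0,-0.021,0]]'
```

```text
time: 40.85
ee_pos: [0.5741, -0.0362, 0.118]
tcp_rot: [178.3, 0.2, 87.8]
wrist_force: [0.3, -0.9, -1.3]
opening: 0.0142
```

```bash
python3 -m handwheel '[[0.95,0,0,-0.003,0],[0.95,0,0,-0.006,0],[0.95,0,0,-0.009,0],[0.95,0,0,-0.012,0],[0.95,0,0,-0.012,0]]'; python3 - <<'E'
from h import *
crop("scene",280,160,380,230,8,"e1.png")
E
```

```text
time: 41.35
ee_pos: [0.5739, -0.0362, 0.1054]
tcp_rot: [178.3, 0.2, 87.8]
wrist_force: [0.6, 0.3, -2.0]
opening: 0.0141
```

View pics/e1.png

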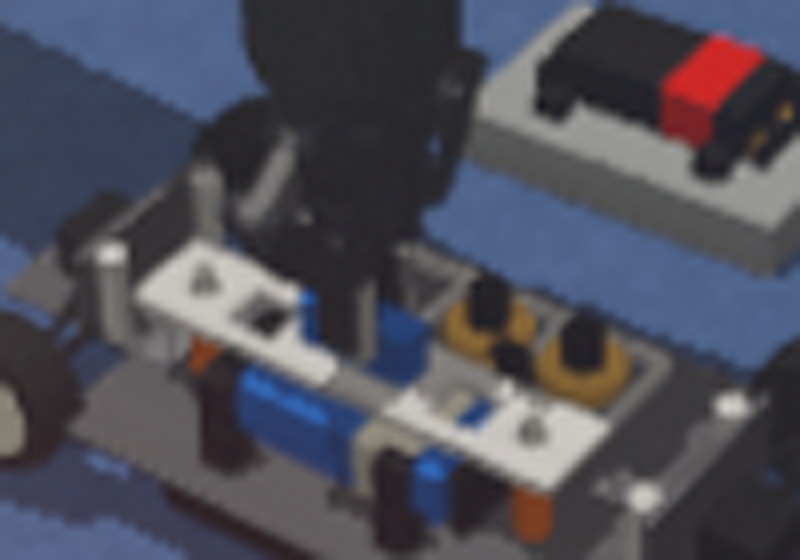

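Both pins show through the holes with no force. I'll lower to home (~0.100).

```bash
python3 -m handwheel '[[0.95,0,0,-0.002,0],[0.95,0,0,-0.004,0],[0.95,0,0,-0.0055,0],[0.95,0,0,-0.006,0],[0.95,0,0,-0.006,0]]'
```

```text
time: 41.9
ee_pos: [0.574, -0.0362, 0.1]
tcp_rot: [178.3, 0.2, 87.8]
wrist_force: [-0.3, -0.2, 2.2]
opening: 0.0144
```

```bash
python3 -m handwheel '[[0.95,0,0,-0.001,0],[0.8,0,0,-0.001,0],[0.6,0,0,-0.001,0],[0.5,0,0,-0.001,0],[0.5,0,0,0.02,0]]'; python3 -m handwheel '[[0.5,0,0,0.04,0],[0.5,0,0,0.08,0],[0.5,-0.03,0.03,0.1,0],[0.5,-0.05,0.07,0.1,0],[0.5,-0.07,0.11,0.1,0]]';python3 -m handwheel '[[0.5,-0.03,0.04,0,0],[0.5,-0.06,0.07,0,0],[0.5,-0.09,0.1,0,0],[0.5,-0.12,0.13,0,0],[0.5,-0.15,0.16,0,0]]'; python3 - <<'E'
from h import *
crop("scene",280,160,380,230,8,"e2.png")
c=cam("top");cv2.imwrite("pics/e3f.png",c["color"])
crop("top",270,120,450,250,4.4,"e3.png")
E
```

```text
time: 42.4
ee_pos: [0.5726, -0.0361, 0.1173]
tcp_rot: [178.6, 0.2, 87.8]
wrist_force: [0.7, -0.6, 0.0]
opening: 0.0429
time: 42.9
ee_pos: [0.5021, 0.0747, 0.2181]
tcp_rot: [178.5, 0.2, 87.7]
wrist_force: [0.7, 0.9, 0.1]
opening: 0.0426
time: 43.4
ee_pos: [0.3508, 0.2356, 0.2182]
tcp_rot: [178.5, 0.1, 87.7]
wrist_force: [1.3, 0.9, -0.4]
opening: 0.0425
```

View pics/e2.png

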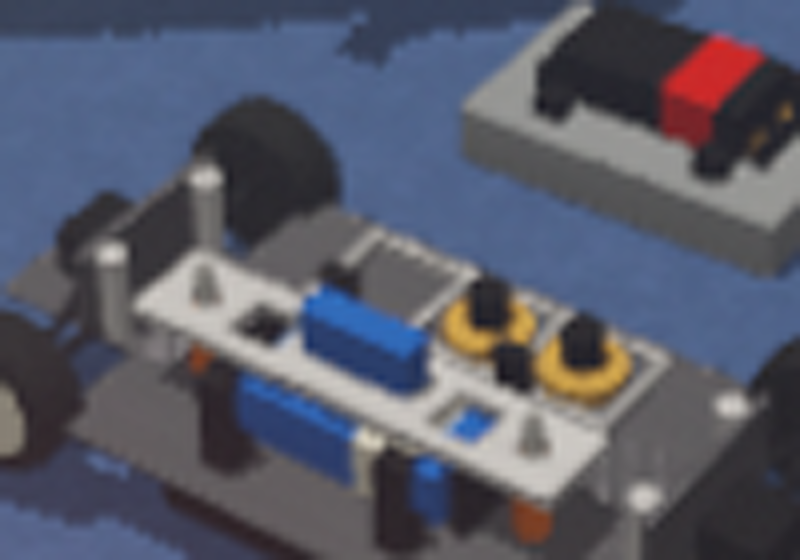

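View pics/e3f.png

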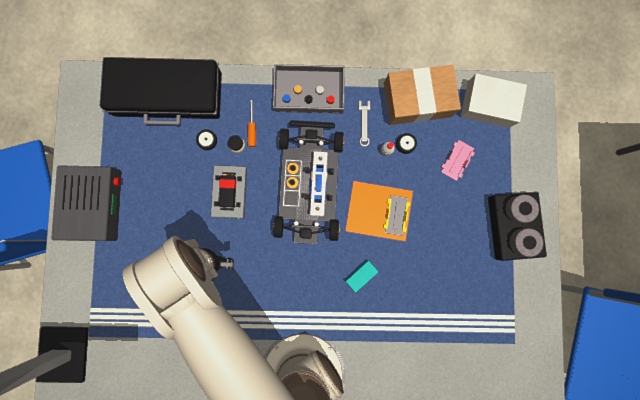

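View pics/e3.png

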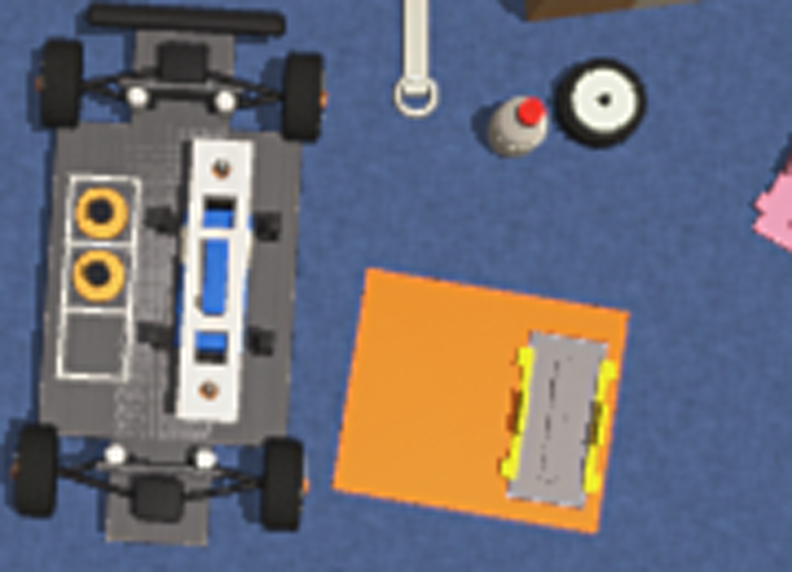

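```bash
python3 - <<'E'
from h import *
crop("top",200,155,260,225,8,"e4.png")
E
```

```text
(no output)
```

View pics/e4.png

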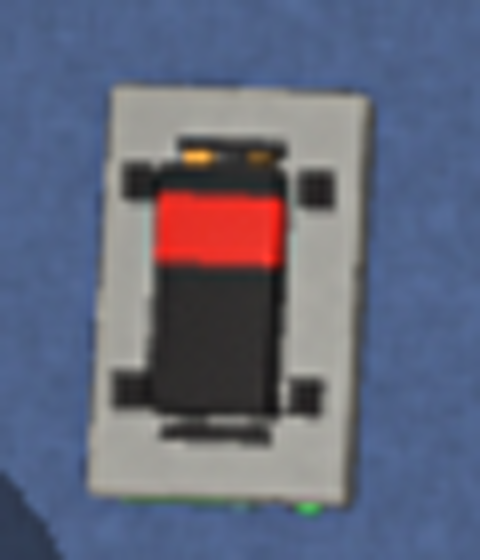

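The spent pack sits between the dock's blocks just as the charged one did at the start. Handing in.

```bash
python3 -c "
from workcell import job_done; print(job_done())"
```

```text
the job is handed in; nothing more can be done
None
```

The job is done and handed in at about 43.6 s of robot time; no verdict was reported.

- **Cover:** I squeezed both tabs, lifted it off and laid it tabs-up on the orange mat. The first squeeze stalled at 54 mm, probably with the fingertips on the plate edge, so I reopened, rose about 1 cm and squeezed again.
- **Packs:** I parked the spent pack on the mat, moved the charged pack from the dock to the battery bay, then moved the spent pack into the dock.
- **Weights:** Only two brass weights were on the table. They stand in the middle and third slots of the ballast tray.
- **Frame:** I hung it last. It met light contact at the expected home height.

The last pictures show:
- both pins through the frame's holes, with the frame level on the shoulders
- the charged pack level in the bay
- the spent pack between the dock's corner blocks, as the charged one was at the start
- both weights inside their slots
- the cover on the mat
- the wheels, tools, bottle and jar, and the turquoise and pink look-alikes, where they began

No final check failed. I saw no sign of the frame or weights being knocked aside, and the arm was clear of everything at hand-in.

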